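# Change over the gang clamp: pack the drilled feet, clamp the blanks

## Robot

A 6-joint arm with a two-finger parallel gripper is mounted at the origin on the work surface. World frame = base frame: x ahead of the robot, y to its left, z up, the work surface at z = 0. Lengths are in mm, angles in rad, forces in N, time in s.
With the tool pointing down it reaches from about 300 to 875 mm from the base axis. Payload 6.4 kg.
Tool frame: the origin (TCP) lies at the very end of the fingers, on their centre line; the grasp point (between the pads) lies 19 mm behind it; z points along the fingers, y is the direction in which the jaws open and shut (so a half turn about z gives the same grasp; the last joint's range is limited). The gripper opens to 85 mm and grips with 20 to 120 N. Pads are 22 mm wide; open, the fingers measure 114 mm over their backs; the gripper's body (76 mm by 85 mm) begins 54 mm behind the grasp point. The pads swing forward as they close: fully open they stand 13 mm farther back than shut.
Start: joints at [-1.466, 0.181, 1.607, -0, 1.354, -0.206], TCP at [175.863, -547.461, 210.088] pointing down, gripper open.
Joint ranges: [-2.99, 2.99], [-0.89, 2.07], [0.3, 2.58], [-1.14, 4.28], [0, 2.63], [-3.12, 3.12]. Speed limits (rad/s): [2.57, 2.57, 3.01, 3.14, 3.14, 3.14].

## Interface

Orientations are given as [roll, pitch, yaw] about the fixed x, y, z axes, in that order (R = Rz(yaw) Ry(pitch) Rx(roll)).
In Python, from workcell import * gives the robot as it stands.
- The arm moves only by the shell command python3 -m handwheel 'ROWS' [FORCE]. ROWS is JSON, a list of rows, each a list of 7 numbers: the shift along the tool's x, y, z in m, then the turn, a rotation vector about the tool's x, y, z in rad, then the finger opening in m, from 0 to 0.0854. A call has 1 to 12 rows; each row shifts and turns the commanded pose from where the row before left it, along the tool's axes as they then stand; what a row does not reach is not made up. A row lasts 1/12 s, in which the tool goes at most 41.7 mm and 7.16 degrees, less where a joint would pass 70% of its speed; a pose out of reach is approached as far as the arm can. A call with a gripper value outside its range is refused whole. The fingers move at their own pace and stop on an object; FORCE is the grip in N (left out, the last holds). Time passes only in rows, so rows that do not move let the fingers close. It gives the time, the measured TCP pose, the force and the opening at its end, in the units of the state.
- get_obs(): the state, without advancing time (a new reading comes with each control period).
- capture(name): name is "scene" or "top" or "wrist"; returns (picture, depth): 480x640x3 uint8, blue, green, red; 480x640 float32, mm along the optical axis (not along the pixel's ray), 0 where there is no reading.
- camera_params(name): a dict with "fx", "fy", "cx", "cy" (pixels), "eye" and "rotation" of the camera in the world. Camera axes: x right, y down, z forward; pixel columns grow to the right and rows downward; lengths in mm; the calibration is good to about 2 mm. The wrist camera is an equidistant fisheye: a pixel r from the principal point sees the ray r / f radians off the axis. A picture is of the moment at which its call begins: read the wrist's pose just before it. camera_params takes no time and is no camera call; for the wrist camera it gives the pose at the moment of the call.
- sign_off(): hands the job in, once; it reports no verdict.
Trained networks look in the newest picture that a camera, given by its name, has taken for a name from the list of things; names that differ only in an ending like _2 or _b are one class to them, and where a whole thing is asked for, a point or a joint stands for the part that bears it (a point fixed in the world has none). Each returns a list of dicts, best first, with "p" (0 to 1); they miss things now and then, are a little off and sometimes report something else, mostly with a low value. They report only what shows in the picture. A call takes as long as a camera call. They do not tell look-alikes from the thing itself.
- trace(camera, thing): "region" (480x640 bool, what is visible of it) and "location" ([column, row] in pixels, amid what is visible of it).
The state is a dict: "time": time; "joint_pos": joint angles; "qd": joint speeds; "effort": joint torques, N m; "eef_pos": TCP position; "orientation": TCP orientation; "wrist_force": force on the tool from outside, world axes, zero at the start; "moment": the same for the moment, N m; "grip_width": finger opening in mm.
Only numpy, scipy, OpenCV 4.12 (cv2) and the standard library are available. Lean on these libraries where they do the work, as an engineer would, in place of code of your own. Each camera call takes 0.05 s, during which the arm holds its last target.

## Task

The brown feet in the gang clamp are drilled: fit the T-handled hex key into the recessed cam screw and turn it counter-clockwise to its stop to open the clamp, then stand each foot upright in an empty cell of the divided crate, drilled end up, leaving the feet already packed there. Stand every pale blank upright in a pocket of the open clamp, then close it with the key, turning clockwise to the stop. Finish with the key standing in its block, and leave the plane, the glue and the chisel where they are.

Things in the scene. Friction and masses are not known exactly. Their poses are not given: they have to be found in the camera images.
- clamp: gang clamp fixed to the bench, base 200 x 220 x 15 mm; origin: centre of its underside, z up. Feet stand on the base (z = 15) in three square pockets, 56 mm wide, of a dark wooden fence 43 mm high, clamped at x = +36, y = -66, 0, +66 mm. A jaw bar on the -x side pushes them home; open, it leaves 6 mm of play. A grey housing 52 x 74 mm, 50 mm high, at x = -47, y = 0 holds the cam screw.
- screw_mouth (a point): centre of the counterbore in the top of the clamp's grey housing (29 mm diameter, 14 mm deep). At its bottom is the head of the cam screw: a hex socket 18 mm across flats, 14 mm deep, floor 28 mm below this point. How its flats stand differs each time; the 17 mm key drops in when its flats are within 6 degrees of the socket's, else it stops with its tip about 17 mm below this point.
- cam_screw (a joint): turn of the cam screw, rad: 0 = fully tight; turned counter-clockwise seen from above (value grows) it loosens, to a stop at 1.45 = fully open. Takes 0.15 to 0.2 N m and stays where it is left. Shows how far the screw is turned, not how the socket's flats stand. A key pressed in out of line can jam some 5 mm short of the socket's floor and slip round: lift it, turn a little, try again.
- hex_key: T-handled hex key, 124 mm tall, 0.5 kg: hexagonal steel stem 17 mm across flats, the last 3 mm narrower, and a blue cross handle 110 x 18 x 24 mm (x, y, z). Origin: centre of the stem's tip, z up along the stem; the handle runs along x, its mid height at z = 112 mm, underside at 100 mm. The stem's corners lie at 0, 60, 120.. degrees from x.
- key_block: wooden block 70 x 70 x 60 mm, fixed to the bench, with one upright round bore in the middle, 23 mm diameter, 48 mm deep, in which the key stands. Origin: centre of the underside.
- block_bore (a point): centre of the floor of the block's bore, 12 mm above the block's underside; the key's tip rests here.
- crate: divided plywood crate fixed to the bench, 222 x 150 mm, rim and dividers 36 mm high, walls and dividers 6 mm thick, floor top at z = 8 mm. Six cells, each 66 x 66 mm inside, centred at x = 39, 111, 183 mm and y = -36, +36 mm. Origin: underside, middle of the short side at its -x end, so it reaches from x = 0 to 222 mm and y = -75 to +75 mm.
- foot1: turned furniture foot of brown wood: round, 66 mm tall, 50 mm diameter up to 32 mm height, then 44 mm diameter to the top; drilled end (dark 12 mm hole) up; about 0.1 kg. Origin: centre of its underside, z up along its axis. It starts in the clamp's pocket at y = -66 mm; may be absent.
- foot2: turned furniture foot of brown wood: round, 66 mm tall, 50 mm diameter up to 32 mm height, then 44 mm diameter to the top; drilled end (dark 12 mm hole) up; about 0.1 kg. Origin: centre of its underside, z up along its axis. It starts in the clamp's pocket at y = 0 mm; may be absent.
- foot3: turned furniture foot of brown wood: round, 66 mm tall, 50 mm diameter up to 32 mm height, then 44 mm diameter to the top; drilled end (dark 12 mm hole) up; about 0.1 kg. Origin: centre of its underside, z up along its axis. It starts in the clamp's pocket at y = 66 mm; may be absent.
- blank1: undrilled blank of pale, creamy wood, same shape and size as the feet (66 mm tall, 50 mm diameter up to 32 mm height, then 44 mm), plain top, about 0.1 kg; starts standing on the bench. Origin: centre of its underside, z up along its axis. May be absent.
- blank2: undrilled blank of pale, creamy wood, same shape and size as the feet (66 mm tall, 50 mm diameter up to 32 mm height, then 44 mm), plain top, about 0.1 kg; starts standing on the bench. Origin: centre of its underside, z up along its axis. May be absent.
- blank3: undrilled blank of pale, creamy wood, same shape and size as the feet (66 mm tall, 50 mm diameter up to 32 mm height, then 44 mm), plain top, about 0.1 kg; starts standing on the bench. Origin: centre of its underside, z up along its axis. May be absent.
- packed1: turned furniture foot of brown wood: round, 66 mm tall, 50 mm diameter up to 32 mm height, then 44 mm diameter to the top; drilled end (dark 12 mm hole) up; about 0.1 kg. Origin: centre of its underside, z up along its axis. It starts already packed in a cell of the crate and stays there; may be absent.
- packed2: turned furniture foot of brown wood: round, 66 mm tall, 50 mm diameter up to 32 mm height, then 44 mm diameter to the top; drilled end (dark 12 mm hole) up; about 0.1 kg. Origin: centre of its underside, z up along its axis. It starts already packed in a cell of the crate and stays there; may be absent.
- packed3: turned furniture foot of brown wood: round, 66 mm tall, 50 mm diameter up to 32 mm height, then 44 mm diameter to the top; drilled end (dark 12 mm hole) up; about 0.1 kg. Origin: centre of its underside, z up along its axis. It starts already packed in a cell of the crate and stays there; may be absent.
- plane: bystander: bench plane, 180 mm long, 90 mm high; leave alone.
- glue: bystander: white glue bottle, 58 mm diameter, 150 mm tall; leave alone.
- chisel: bystander: wood-handled chisel, 240 mm long, lying; leave alone.
There are look-alikes about, which are no part of the job. Leave any blue look-alike of the blank2 alone.

How it is judged (in metres and radians):
On the way, in this order (a step that is already met when the one before it is completed fails the run):
1. the cam screw is turned open to its stop with the key (at least 1.3 rad) (value of joint cam_screw above 1.3 rad and horizontal distance between hex_key and screw_mouth below 0.005 m and z of hex_key in the frame of screw_mouth below -0.018 m and angle between hex_key's own z axis and vertical below 0.2 rad), for 0.2 s.
2. every blank stands in a pocket of the open clamp (x of blank1 in the frame of clamp between 0.026 and 0.044 m and (y of blank1 in the frame of clamp between -0.076 and -0.056 m or y of blank1 in the frame of clamp between -0.01 and 0.01 m or y of blank1 in the frame of clamp between 0.056 and 0.076 m) and z of blank1 in the frame of clamp between 0.011 and 0.019 m and angle between each of blank1, blank2, blank3's own z axis and vertical below 0.15 rad and linear speed of each of blank1, blank2, blank3 below 0.03 m/s and x of blank2 in the frame of clamp between 0.026 and 0.044 m and (y of blank2 in the frame of clamp between -0.076 and -0.056 m or y of blank2 in the frame of clamp between -0.01 and 0.01 m or y of blank2 in the frame of clamp between 0.056 and 0.076 m) and z of blank2 in the frame of clamp between 0.011 and 0.019 m and x of blank3 in the frame of clamp between 0.026 and 0.044 m and (y of blank3 in the frame of clamp between -0.076 and -0.056 m or y of blank3 in the frame of clamp between -0.01 and 0.01 m or y of blank3 in the frame of clamp between 0.056 and 0.076 m) and z of blank3 in the frame of clamp between 0.011 and 0.019 m and value of joint cam_screw above 1.2 rad), for 0.2 s.
3. the cam screw is turned tight again with the key (below 0.15 rad) (value of joint cam_screw below 0.15 rad and horizontal distance between hex_key and screw_mouth below 0.005 m and z of hex_key in the frame of screw_mouth below -0.018 m and angle between hex_key's own z axis and vertical below 0.2 rad), for 0.2 s.
At the end, for the whole second after the job is handed in: Every brown foot stands at rest, drilled end up, on the crate floor in a cell of its own, every blank in a clamp pocket (within 10 mm), all upright within 0.15 rad and within 4 mm of their floor; clamp tight (below 0.15 rad); key upright in its block, tip within 8 mm of the bore floor (z of foot1 in the frame of crate between 0.004 and 0.012 m and x of foot1 in the frame of crate between 0.008 and 0.214 m and y of foot1 in the frame of crate between -0.067 and 0.067 m and angle between each of foot1, foot2, foot3, packed1, packed2, packed3, blank1, blank2, blank3, hex_key's own z axis and vertical below 0.15 rad and linear speed of each of foot1, foot2, foot3, packed1, packed2, packed3, blank1, blank2, blank3, hex_key below 0.03 m/s and z of foot2 in the frame of crate between 0.004 and 0.012 m and x of foot2 in the frame of crate between 0.008 and 0.214 m and y of foot2 in the frame of crate between -0.067 and 0.067 m and z of foot3 in the frame of crate between 0.004 and 0.012 m and x of foot3 in the frame of crate between 0.008 and 0.214 m and y of foot3 in the frame of crate between -0.067 and 0.067 m and z of packed1 in the frame of crate between 0.004 and 0.012 m and x of packed1 in the frame of crate between 0.008 and 0.214 m and y of packed1 in the frame of crate between -0.067 and 0.067 m and z of packed2 in the frame of crate between 0.004 and 0.012 m and x of packed2 in the frame of crate between 0.008 and 0.214 m and y of packed2 in the frame of crate between -0.067 and 0.067 m and z of packed3 in the frame of crate between 0.004 and 0.012 m and x of packed3 in the frame of crate between 0.008 and 0.214 m and y of packed3 in the frame of crate between -0.067 and 0.067 m and x of blank1 in the frame of clamp between 0.026 and 0.044 m and (y of blank1 in the frame of clamp between -0.076 and -0.056 m or y of blank1 in the frame of clamp between -0.01 and 0.01 m or y of blank1 in the frame of clamp between 0.056 and 0.076 m) and z of blank1 in the frame of clamp between 0.011 and 0.019 m and x of blank2 in the frame of clamp between 0.026 and 0.044 m and (y of blank2 in the frame of clamp between -0.076 and -0.056 m or y of blank2 in the frame of clamp between -0.01 and 0.01 m or y of blank2 in the frame of clamp between 0.056 and 0.076 m) and z of blank2 in the frame of clamp between 0.011 and 0.019 m and x of blank3 in the frame of clamp between 0.026 and 0.044 m and (y of blank3 in the frame of clamp between -0.076 and -0.056 m or y of blank3 in the frame of clamp between -0.01 and 0.01 m or y of blank3 in the frame of clamp between 0.056 and 0.076 m) and z of blank3 in the frame of clamp between 0.011 and 0.019 m and distance between hex_key and block_bore below 0.008 m and value of joint cam_screw below 0.15 rad); the robot touches nothing.
It fails at once if the plane is moved by more than 30 mm (distance of plane from where it was at the start of the episode above 0.03 m).
It fails at once if the glue is moved by more than 30 mm (distance of glue from where it was at the start of the episode above 0.03 m).
It fails at once if the chisel is moved by more than 30 mm (distance of chisel from where it was at the start of the episode above 0.03 m).
Of foot1, foot2, foot3 only 2 to 3 are there at a start; the rules pass over those that are not, and their reading is None.
Of blank1, blank2, blank3 only 2 to 3 are there at a start; the rules pass over those that are not, and their reading is None.
Of packed1, packed2, packed3 only 1 to 2 are there at a start; the rules pass over those that are not, and their reading is None.
At some moment in a run one of blank1, blank2, blank3 may be knocked a few centimetres aside while the robot is not near it.
It also fails if it takes over 210 s, if anything falls off the work surface, if the arm or the gripper's body presses on something with over 40 N, if the wrist force passes 120 N, or if a joint passes its speed limit or range.

## Working session

There is one attempt and no reset: what is moved stays moved. The work goes in short steps, Python scripts to look and compute and a shell command to move; the robot and the scene stay as the last step left them, time stands still between calls to the robot, and variables do not carry over. Pictures are saved under pics/ and viewed, and the job is handed in when it is done.

```bash
ls -la; mkdir -p pics; python3 - <<'E'
from workcell import *
import cv2
print(get_obs())
for n in ("scene","top","wrist"):
    p,d=capture(n); cv2.imwrite(f"pics/a_{n}.png",p); print(n,camera_params(n))
E
```

```text
total 12
drwxr-xr-x  3 agent agent 4096 Dec  7 14:25 .
drwxr-xr-x 23 root  root  4096 Dec  7 14:25 ..
drwxr-xr-x  2 agent agent 4096 Dec  7 14:25 pics
{'time': 0.0, 'joint_pos': array([-1.46627603e+00,  1.81529256e-01,  1.60801266e+00,  2.47378534e-05,
        1.35380905e+00, -2.06281898e-01]), 'qd': array([ 0.0013117 ,  0.00154151,  0.00195381,  0.0008438 ,  0.00170939,
       -0.00168975]), 'effort': array([ 2.65454928e-04, -4.44869614e+01, -3.51333869e+01, -2.30600754e-04,
        9.30399197e-03, -5.13432394e-05]), 'eef_pos': array([ 175.81944375, -546.83868523,  209.18857205]), 'orientation': array([-3.13987657e+00, -3.83777021e-04,  3.10796519e-01]), 'wrist_force': array([ 0.67148066,  0.64014298, -0.42891164]), 'moment': array([ 0.0034104 , -0.03002548,  0.01308643]), 'grip_width': 85.18850782620673}
scene {'fx': 551.298554036731, 'fy': 551.298554036731, 'cx': 321.0560402899854, 'cy': 244.14689586070685, 'eye': array([1504.88160471, -102.26182118,  732.40775295]), 'rotation': array([-2.18976135e+00, -2.05356620e-03,  1.52035130e+00])}
top {'fx': 434.1400976373832, 'fy': 434.1400976373832, 'cx': 317.9346602892137, 'cy': 242.07350976116237, 'eye': array([ 400.34089906,  -72.6437963 , 1015.77494784]), 'rotation': array([-2.96871958,  0.02151339, -1.54754889])}
wrist {'fx': 371.64829954431775, 'fy': 371.64829954431775, 'cx': 320.7899437090503, 'cy': 233.98732818283824, 'eye': array([ 251.72279351, -522.83946878,  372.80403714]), 'rotation': array([ 2.82551766e+00,  9.54252838e-04, -1.25911963e+00])}
```

View pics/a_scene.png

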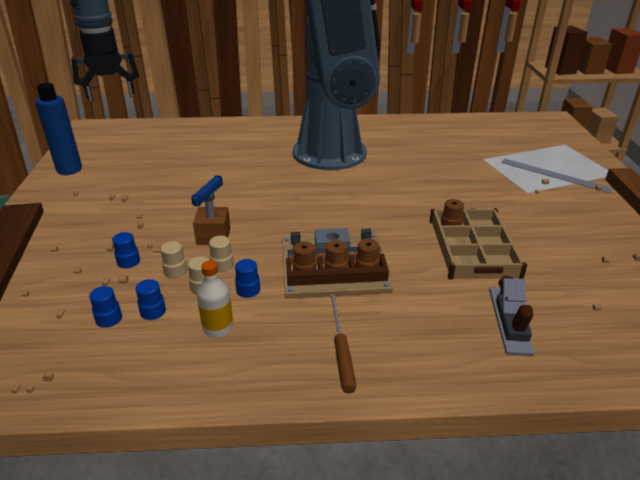

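View pics/a_top.png

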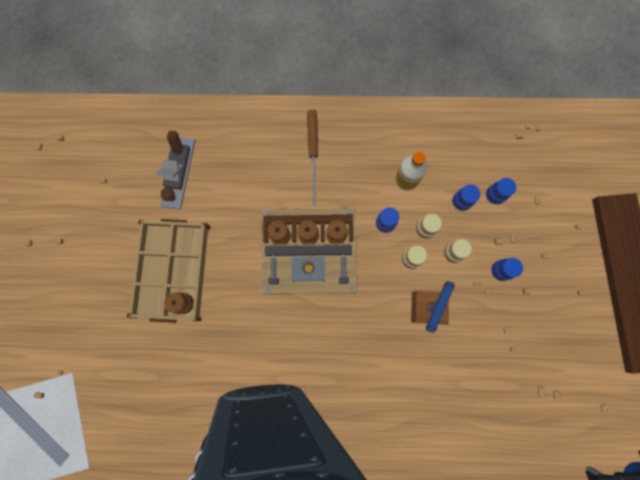

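View pics/a_wrist.png

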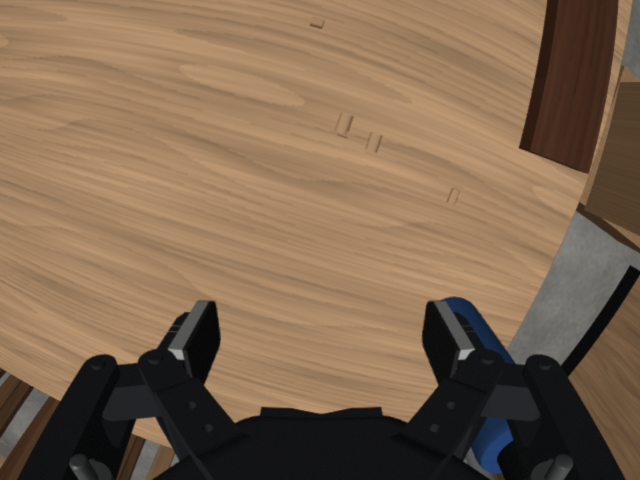

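```bash
cat > h.py <<'E'
from workcell import *
import numpy as np, cv2
from scipy.spatial.transform import Rotation as R
def cam(n):
    c=camera_params(n); return c,R.from_euler('xyz',c['rotation']).as_matrix()
def rays(n,px,c,Rm):
    px=np.atleast_2d(px).astype(float)
    x=(px[:,0]-c['cx'])/c['fx']; y=(px[:,1]-c['cy'])/c['fy']
    if n=='wrist':
        r=np.hypot(x,y); s=np.where(r>1e-9,np.tan(r)/np.maximum(r,1e-9),1); x=x*s;y=y*s
    return np.stack([x,y,np.ones_like(x)],1)@Rm.T
def cloud(n,d,mask,c,Rm):
    v,u=np.nonzero(mask&(d>0)); z=d[v,u]
    return c['eye']+rays(n,np.stack([u,v],1),c,Rm)*z[:,None]
def atz(n,px,z,c,Rm):
    r=rays(n,px,c,Rm); return c['eye']+r*((z-c['eye'][2])/r[:,2])[:,None]
def proj(n,P,c,Rm):
    q=(np.atleast_2d(P)-c['eye'])@Rm; th=np.arctan2(np.hypot(q[:,0],q[:,1]),q[:,2])
    x,y=q[:,0]/q[:,2],q[:,1]/q[:,2]
    if n=='wrist':
        s=th/np.tan(th); x,y=x*s,y*s
    return np.stack([c['fx']*x+c['cx'],c['fy']*y+c['cy']],1)
def toolR():
    return R.from_euler('xyz',get_obs()['orientation']).as_matrix()
def go(x,y,z,yaw=None,vert=True):
    """total tool-frame shift to a target tcp (mm), yaw deg of tool x, pointing down"""
    o=get_obs(); M=toolR(); cur=np.degrees(np.arctan2(M[1,0],M[0,0]))
    sh=M.T@(np.array([x,y,z])-o['eef_pos'])
    out=f"at {o['eef_pos'].round(1)} yaw {cur:.1f} shift mm {sh.round(1)} rows>={np.linalg.norm(sh)/40:.1f}"
    if yaw is not None:
        T=(R.from_euler('z',yaw,degrees=True)*R.from_euler('x',np.pi)).as_matrix()
        rv=R.from_matrix(M.T@T).as_rotvec()
        out+=f" rot {rv.round(3)} rows>={np.linalg.norm(rv)/.123:.1f}"
    print(out)
E
python3 - <<'E'
from h import *
for n in ("top","scene"):
    p,d=capture(n); c,Rm=cam(n)
    for t in ("clamp","screw_mouth","hex_key","key_block","crate","foot1","blank1","packed1","plane","glue","chisel"):
        for r in trace(n,t)[:8]:
            if r['p']<.2: continue
            P=cloud(n,d,r['region'],c,Rm)
            if len(P)==0: continue
            zt=np.percentile(P[:,2],97); T=P[P[:,2]>zt-6]
            print(n,t,round(r['p'],2),np.round(r['location']),len(P),'med',np.median(P,0).round(),'top',T.mean(0).round(1))
E
```

```text
top clamp 0.65 [180. 303.] 515 med [425. 252.  71.] top [425.  260.7  73.3]
top clamp 0.57 [308. 260.] 6625 med [533. -27.  19.] top [525.  -23.8  49.3]
top screw_mouth 0.65 [308. 262.] 6726 med [533. -27.  18.] top [525.7 -24.4  49.4]
top hex_key 0.64 [439. 309.] 621 med [ 427. -293.  135.] top [ 427.7 -297.3  135.4]
top hex_key 0.4 [423. 306.] 808 med [ 429. -279.   59.] top [ 429.  -289.7   61.2]
top key_block 0.66 [278. 234.] 455 med [583.  39.  79.] top [587.9  42.7  80.6]
top key_block 0.55 [426. 305.] 811 med [ 428. -280.   59.] top [ 428.6 -290.1   61.2]
top crate 0.87 [166. 266.] 6261 med [509. 299.  10.] top [499.8 297.1  35.2]
top crate 0.62 [439. 307.] 681 med [ 429. -294.  134.] top [ 427.6 -297.3  135.4]
top foot1 0.97 [335. 232.] 385 med [586. -88.  80.] top [591.5 -88.2  80.6]
top foot1 0.62 [279. 234.] 436 med [582.  40.  80.] top [587.7  42.6  80.7]
top foot1 0.57 [307. 235.] 418 med [585. -25.  80.] top [589.7 -23.2  80.8]
top blank1 0.88 [426. 225.] 487 med [ 609. -295.   64.] top [ 613.9 -300.    66.1]
top blank1 0.85 [413. 258.] 456 med [ 537. -261.   64.] top [
[... 1705 characters left out ...]
-307.   53.] top [ 737.3 -269.   138.6]
scene blank1 0.68 [224. 256.] 673 med [ 561. -263.   42.] top [ 549.5 -266.    63.1]
scene blank1 0.68 [126. 249.] 773 med [ 538. -468.   37.] top [ 524.8 -472.7   62.6]
scene blank1 0.61 [174. 259.] 736 med [ 578. -361.   39.] top [ 565.4 -364.4   62.7]
scene packed1 0.78 [454. 214.] 488 med [444. 258.  54.] top [432.7 261.1  69.9]
scene plane 0.67 [514. 318.] 2484 med [776. 290.  29.] top [811.2 290.6  83.3]
scene glue 0.61 [216. 305.] 2034 med [ 757. -254.   75.] top [ 741.  -256.6  146.1]
scene glue 0.46 [208. 224.] 1091 med [ 462. -300.   47.] top [ 438.2 -297.3   56.8]
scene chisel 0.76 [344. 358.] 956 med [853. -29.  19.] top [853.8 -27.2  21.2]
```

```bash
cat >> h.py <<'E'
def comps(n,d,c,Rm,zlo,zhi,mn=30,roi=None):
    H,W=d.shape; P=np.full((H,W,3),-9e3); m=d>0
    v,u=np.nonzero(m); P[v,u]=c['eye']+rays(n,np.stack([u,v],1),c,Rm)*d[v,u][:,None]
    k=(P[...,2]>zlo)&(P[...,2]<zhi)
    if roi: k&=(P[...,0]>roi[0])&(P[...,0]<roi[1])&(P[...,1]>roi[2])&(P[...,1]<roi[3])
    nn,l,s,ce=cv2.connectedComponentsWithStats(k.astype(np.uint8),connectivity=8)
    out=[]
    for i in range(1,nn):
        if s[i,4]<mn: continue
        Q=P[l==i].astype(np.float32)
        out.append((Q,ce[i]))
    return out
E
python3 - <<'E'
from h import *
n="top"; p,d=capture(n); c,Rm=cam(n)
def show(lab,*a,**k):
    for Q,ce in comps(n,d,c,Rm,*a,**k):
        (x,y),r=cv2.minEnclosingCircle(Q[:,:2]); (bx,by),(w,h),ang=cv2.minAreaRect(Q[:,:2])
        print(lab,ce.round(),len(Q),'mean',Q.mean(0).round(1),'circ',round(x,1),round(y,1),round(r,1),'rect',round(bx,1),round(by,1),round(w,1),round(h,1),round(ang,1))
show('feet',77,84); show('blank',63,69,roi=(480,780,-550,-120)); show('packed',70,77,roi=(350,650,180,400))
show('key',128,140); show('block',56,64,roi=(350,520,-400,-200)); show('hous',46,54,roi=(450,650,-140,100)); show('rim',32,40,roi=(350,650,180,400))
show('base',11,19,roi=(430,680,-150,110)); show('jaw',25,46,roi=(430,680,-150,110))
cv2.imwrite('pics/b1.png',cv2.resize(p[195:345,380:530],None,fx=4,fy=4,interpolation=cv2.INTER_CUBIC))
cv2.imwrite('pics/b2.png',cv2.resize(p[190:310,240:380],None,fx=5,fy=5,interpolation=cv2.INTER_CUBIC))
np.save('/tmp/top0.npy',p)
E
```

```text
Traceback (most recent call last):
cv2.error: OpenCV(4.12.0) /io/opencv/modules/imgproc/src/shapedescr.cpp:201: error: (-215:Assertion failed) count >= 0 && (depth == CV_32F || depth == CV_32S) in function 'minEnclosingCircle'
```

```bash
cat > m.py <<'E'
from h import *
n="top"; p,d=capture(n); c,Rm=cam(n)
def show(lab,*a,**k):
    for Q,ce in comps(n,d,c,Rm,*a,**k):
        A=np.ascontiguousarray(Q[:,:2])
        (x,y),r=cv2.minEnclosingCircle(A); (bx,by),(w,h),ang=cv2.minAreaRect(A)
        print(lab,ce.round(),len(Q),'mean',Q.mean(0).round(1),'circ',round(x,1),round(y,1),round(r,1),'rect',round(bx,1),round(by,1),round(w,1),round(h,1),round(ang,1))
if __name__=='__main__':
    show('feet',77,84); show('blank',63,69,roi=(480,780,-550,-120)); show('packed',70,77,roi=(350,650,180,400))
    show('key',128,140); show('block',56,64,roi=(350,520,-400,-200)); show('hous',46,54,roi=(450,650,-140,100)); show('rim',32,40,roi=(350,650,180,400))
    show('base',11,19,roi=(430,680,-150,110)); show('jaw',25,46,roi=(430,680,-150,110))
    cv2.imwrite('pics/b1.png',cv2.resize(p[195:345,380:530],None,fx=4,fy=4,interpolation=cv2.INTER_CUBIC))
    cv2.imwrite('pics/b2.png',cv2.resize(p[190:310,240:380],None,fx=5,fy=5,interpolation=cv2.INTER_CUBIC))
E
python3 m.py
```

```text
feet [162. 175.] 30 mean [710.8 308.7  78.8] circ 710.9 308.7 17.0 rect 711.2 308.7 34.0 6.6 84.0
feet [277. 230.] 284 mean [587.9  43.1  80.5] circ 588.0 42.9 22.0 rect 588.1 42.7 41.7 42.3 46.1
feet [307. 230.] 288 mean [590.  -23.   80.5] circ 590.5 -22.7 21.9 rect 590.4 -23.2 42.2 42.1 22.3
feet [336. 229.] 295 mean [592.5 -88.7  80.6] circ 592.7 -89.0 22.1 rect 592.2 -88.9 42.9 41.8 0.8
blank [506. 187.] 267 mean [ 699.4 -467.8   65.9] circ 699.8 -469.1 22.6 rect 700.3 -468.3 42.8 42.6 89.4
blank [470. 194.] 268 mean [ 682.7 -387.3   66. ] circ 683.2 -387.4 22.4 rect 682.9 -386.3 42.8 42.6 5.5
blank [389. 217.] 273 mean [ 626.1 -205.6   65.9] circ 626.5 -205.3 21.9 rect 626.0 -204.9 42.9 41.7 89.7
blank [431. 223.] 267 mean [ 613.9 -300.    65.8] circ 614.0 -300.5 21.8 rect 613.4 -299.8 42.4 41.3 48.6
blank [461. 248.] 280 mean [ 557.9 -363.9   65.8] circ 557.6 -364.3 22.4 rect 557.4 -364.1 41.9 42.4 27.4
blank [416. 255.] 274 mean [ 541.1 -265.8   65.8] circ 542.1 -266.4 21.9 rect 541.4 -266.0 41.6 41.1 86.9
blank [512. 267.] 300 mean [ 518.  -473.1   65.9] circ 518.1 -473.4 22
[... 746 characters left out ...]
88.4
rim [186. 305.] 47 mean [422.5 245.3  37.2] circ 424.7 257.1 23.6 rect 423.6 247.3 19.8 47.2 84.1
base [309. 263.] 3081 mean [524.4 -27.4  14.8] circ 555.1 -24.3 147.2 rect 554.4 -23.9 200.1 220.2 1.9
base [294. 239.] 67 mean [580.6   9.   14.9] circ 590.1 14.5 26.9 rect 585.1 4.4 29.2 53.5 62.8
base [323. 236.] 84 mean [588.4 -58.9  15.5] circ 594.2 -56.7 27.0 rect 594.6 -55.6 45.3 32.8 2.4
jaw [307. 224.] 1003 mean [612.8 -20.8  41.6] circ 602.1 -22.6 107.1 rect 602.9 -21.8 61.7 207.3 1.7
jaw [308. 254.] 1436 mean [542.2 -25.   39.8] circ 528.1 -24.7 104.0 rect 534.5 -24.6 118.0 198.7 1.9
jaw [307. 267.] 63 mean [512.3 -25.   35.3] circ 511.8 -24.8 13.9 rect 512.4 -25.2 26.5 26.2 47.0
```

View pics/b1.png

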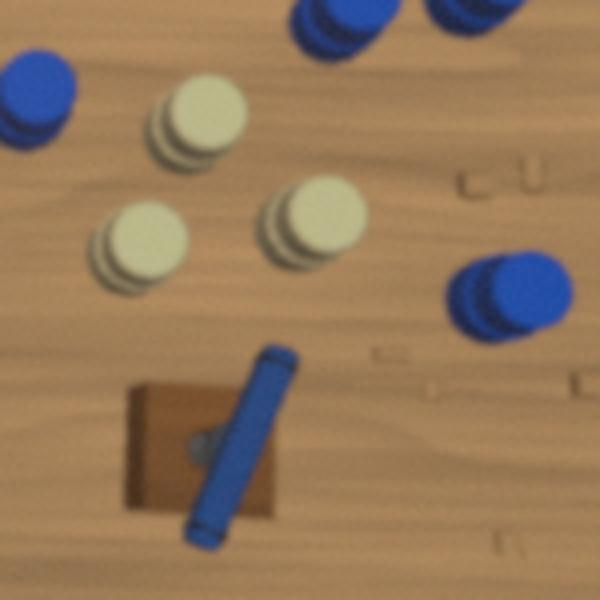

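View pics/b2.png

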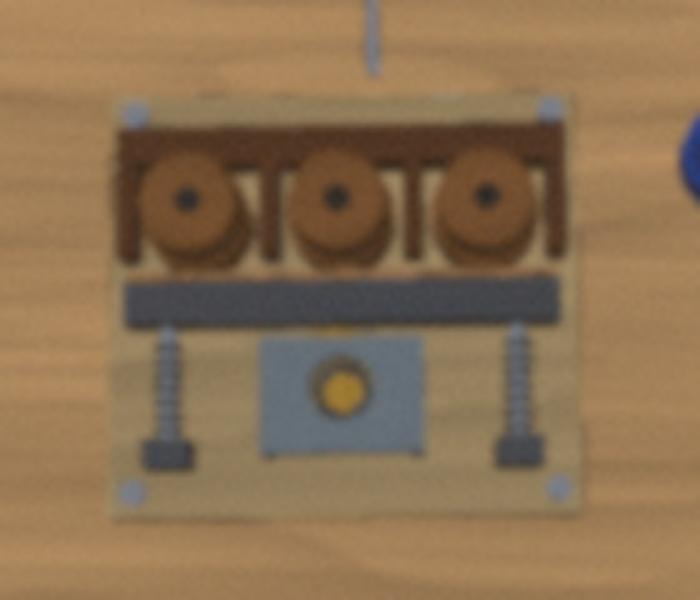

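```bash
python3 -c "
from h import *
go(427,-25.5,130,0)"
```

```text
at [ 175.8 -547.5  210.1] yaw 17.8 shift mm [ 398.7 -420.2   80.1] rows>=14.6 rot [0.    0.    0.311] rows>=2.5
```

```bash
python3 -m handwheel '[[0.025,-0.0265,0.002,0,0,0,0.085],[0.025,-0.0265,0.002,0,0,0,0.085],[0.025,-0.0265,0.002,0,0,0,0.085],[0.025,-0.0265,0.002,0,0,0,0.085],[0.025,-0.0265,0.002,0,0,0,0.085],[0.025,-0.0265,0.002,0,0,0,0.085],[0.025,-0.0265,0.002,0,0,0,0.085],[0.025,-0.0265,0.002,0,0,0,0.085],[0.025,-0.0265,0.002,0,0,0,0.085],[0.025,-0.0265,0.002,0,0,0,0.085],[0.025,-0.0265,0.002,0,0,0,0.085],[0.025,-0.0265,0.002,0,0,0,0.085]]'
python3 -c "
from h import *
go(427,-25.5,130,0)"
```

```text
time: 2.45
eef_pos: [364.7, -151.4, 186.4]
orientation: [3.141, -0.001, 0.31]
wrist_force: [0.9, -0.4, 0.7]
grip_width: 85.1
at [ 364.7 -151.4  186.4] yaw 17.8 shift mm [  97.7 -100.9   56.3] rows>=3.8 rot [ 0.001 -0.001  0.31 ] rows>=2.5
```

```bash
python3 -m handwheel '[[0.0244,-0.0252,0.014,0,0,0,0.085],[0.0244,-0.0252,0.014,0,0,0,0.085],[0.0244,-0.0252,0.014,0,0,0,0.085],[0.0244,-0.0252,0.014,0,0,0,0.085],[0,0,0,0,0,0.103,0.085],[0,0,0,0,0,0.103,0.085],[0,0,0,0,0,0.103,0.085],[0,0,0,0,0,0,0.085]]'
python3 - <<'E'
from h import *
go(427,-25.5,130,0)
p,d=capture('wrist'); c,Rm=cam('wrist'); print(c['eye'],R.from_matrix(Rm).as_matrix()[:,2])
q=proj('wrist',[507.4,-25.5,36],c,Rm)[0]; print(q)
cv2.imwrite('pics/w1.png',p); u,v=q.astype(int)
cv2.imwrite('pics/w1z.png',cv2.resize(p[max(0,v-45):v+45,u-45:u+45],None,fx=6.5,fy=6.5,interpolation=cv2.INTER_CUBIC))
E
```

```text
time: 3.12
eef_pos: [426.4, -26.7, 130.1]
orientation: [3.142, 0.0, -0.001]
wrist_force: [0.4, 0.3, -0.1]
grip_width: 84.9
at [426.4 -26.7 130.1] yaw -0.0 shift mm [ 0.6 -1.2  0.1] rows>=0.0 rot [ 0.     0.    -0.001] rows>=0.0
[506.10092285 -26.59587201 293.54866505] [-0.31084541 -0.00216821 -0.95045801]
[318.95357594 114.63151054]
```

View pics/w1.png

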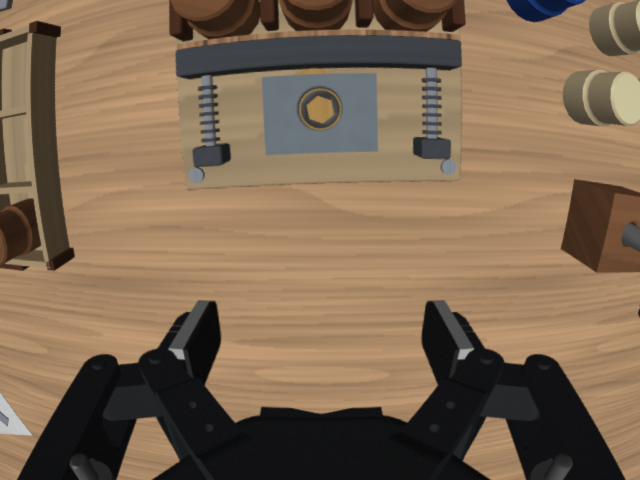

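View pics/w1z.png

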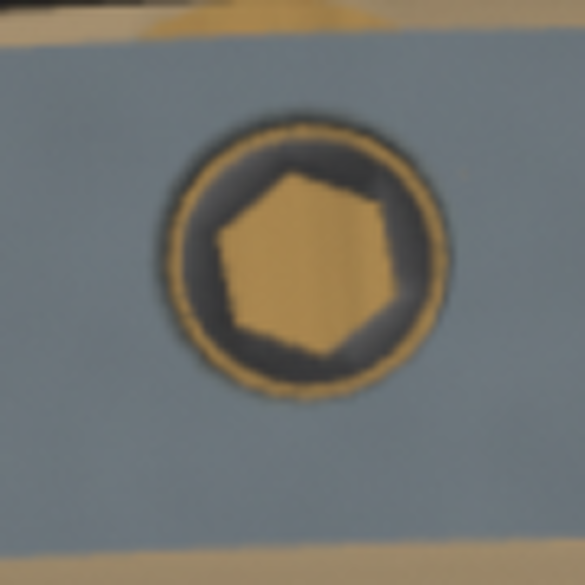

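```bash
python3 - <<'E'
from h import *
n='wrist'; p,d=capture(n); c,Rm=cam(n)
u0,v0=318-45,114-45
z=np.array([(295,172),(382,203),(398,300),(326,357),(237,325),(217,237)],float)
px=z/6.5-.5+.5/6.5+[u0,v0]
P=atz(n,px,22,c,Rm); ce=P.mean(0); D=P-ce; print(ce,np.hypot(D[:,0],D[:,1]).round(1))
a=np.degrees(np.arctan2(D[:,1],D[:,0])); print(a.round(1)); m=np.angle(np.exp(1j*np.radians(6*a)).mean(),deg=True)/6; print('corner mod60',m%60)
print('ring',atz(n,np.array([[308,262]])/6.5+[u0,v0],36,c,Rm))
def show(lab,*a,**k):
    for Q,ce in comps(n,d,c,Rm,*a,**k):
        A=np.ascontiguousarray(Q[:,:2]); (bx,by),(w,h),ang=cv2.minAreaRect(A)
        print(lab,ce.round(),len(Q),'mean',Q.mean(0).round(1),'rect',round(bx,1),round(by,1),round(w,1),round(h,1),round(ang,1))
show('hous',46,54,mn=300); show('base',10,19,mn=300); show('bl',63,69,mn=100)
E
```

```text
[511.30207347 -26.39363182  22.        ] [10.6 10.7 10.6 10.5 10.4 10.7]
[   8.8  -48.3 -111.1 -169.4  130.2   72.6]
corner mod60 10.460128744822033
ring [[511.10576377 -26.57575388  36.        ]]
hous [228.  22.] 466 mean [572.4  34.7  48.7] rect 573.7 38.5 18.2 46.3 13.4
hous [316.  17.] 490 mean [573.8 -23.3  48.6] rect 576.6 -23.6 46.6 19.8 90.0
hous [408.  18.] 465 mean [575.7 -83.7  48.6] rect 577.0 -87.6 45.5 16.8 82.7
hous [320. 114.] 7461 mean [507.9 -26.5  49.6] rect 508.5 -26.4 52.4 74.5 1.9
hous [599. 229.] 494 mean [ 431.8 -264.4   50. ] rect 431.0 -264.3 11.2 71.1 80.4
base [274.  24.] 399 mean [577.3   8.4  15.1] rect 577.7 12.8 27.6 31.9 26.2
base [361.  22.] 406 mean [579.4 -55.9  15.1] rect 585.1 -56.5 23.9 35.9 2.0
base [603.  33.] 303 mean [ 608.2 -282.9   14.5] rect 611.0 -287.3 49.1 23.6 17.5
base [ 50. 141.] 1434 mean [501.2 221.3  14.6] rect 499.1 219.7 10.3 226.4 88.2
base [321. 133.] 19056 mean [495.2 -27.1  14.7] rect 500.3 -26.6 90.7 220.2 2.0
base [575.  99.] 307 mean [ 539.9 -247.6   14.5] rect 540.0 -252.4 49.4 21.1 9.9
base [576. 217.] 444 mean [ 432.2 -264.4   14.6] rect 431.1 -264.5 12.6 71.8 78.8
bl [225.  16.] 151 mean [572.1  32.1  66. ] rect 572.5 33.9 7.1 31.1 27.3
bl [316.  11.] 141 mean [572.6 -23.9  66. ] rect 574.6 -23.7 10.9 37.6 1.5
bl [411.  12.] 136 mean [575.1 -81.8  66.1] rect 575.2 -83.6 30.0 6.5 73.5
bl [626. 100.] 1348 mean [ 542.3 -262.8   65.5] rect 542.5 -262.9 43.3 36.4 3.4
bl [  7. 237.] 184 mean [426.9 243.1  65.9] rect 423.7 246.0 14.7 40.4 81.9
bl [631. 237.] 106 mean [ 430.1 -292.6   66.1] rect 430.2 -293.6 10.1 19.3 73.2
```

```bash
python3 -c "
from h import *
go(428.4,-298.4,175,-24.1)"
```

```text
at [426.4 -27.1 130.2] yaw 0.3 shift mm [  0.6 271.3 -44.8] rows>=6.9 rot [ 0.    -0.     0.426] rows>=3.5
```

```bash
python3 -m handwheel '[[0,0.034,-0.0056,0,0,0,0.085],[0,0.034,-0.0056,0,0,0,0.085],[0,0.034,-0.0056,0,0,0,0.085],[0,0.034,-0.0056,0,0,0,0.085],[0,0.034,-0.0056,0,0,0,0.085],[0,0.034,-0.0056,0,0,0,0.085],[0,0.034,-0.0056,0,0,0,0.085],[0,0.034,-0.0056,0,0,0,0.085],[0,0,0,0,0,0.106,0.085],[0,0,0,0,0,0.106,0.085],[0,0,0,0,0,0.106,0.085],[0,0,0,0,0,0.106,0.085]]'
python3 - <<'E'
from h import *
go(428.4,-298.4,175,-24.1)
n='wrist'; p,d=capture(n); c,Rm=cam(n)
cv2.imwrite('pics/w2.png',p)
for Q,ce in comps(n,d,c,Rm,126,142,mn=100)+comps(n,d,c,Rm,57,63,mn=100):
    A=np.ascontiguousarray(Q[:,:2]); (bx,by),(w,h),ang=cv2.minAreaRect(A)
    print(ce.round(),len(Q),'mean',Q.mean(0).round(1),'rect',round(bx,1),round(by,1),round(w,1),round(h,1),round(ang,1))
E
```

```text
time: 4.22
eef_pos: [426.4, -299.9, 174.9]
orientation: [-3.142, 0.0, -0.426]
wrist_force: [0.3, 0.7, -0.0]
grip_width: 85.3
at [ 426.4 -299.9  174.9] yaw -24.4 shift mm [ 1.2 -2.1 -0.1] rows>=0.1 rot [-0.     0.    -0.005] rows>=0.0
[318. 241.] 5136 mean [ 434.1 -301.4  134.8] rect 429.1 -299.1 18.6 108.9 65.4
[232.  19.] 128 mean [ 596.8 -305.6   60.3] rect 598.2 -304.1 11.3 37.9 4.0
[459.  39.] 145 mean [ 514.6 -457.2   60.2] rect 514.5 -459.1 39.0 12.3 11.2
[131.  56.] 169 mean [ 614.8 -219.8   60.3] rect 616.8 -217.6 15.4 40.3 41.5
[ 51. 153.] 193 mean [ 588.1 -106.2   60.1] rect 589.3 -101.4 21.5 43.7 65.1
[349. 213.] 2356 mean [ 421.9 -322.    59.7] rect 427.5 -316.3 35.7 71.0 87.1
[ 14. 186.] 165 mean [587.4 -41.   60.2] rect 588.3 -36.0 21.9 43.6 69.8
[287. 217.] 2208 mean [ 439.5 -276.6   59.6] rect 429.0 -279.8 34.9 71.8 85.0
```

View pics/w2.png

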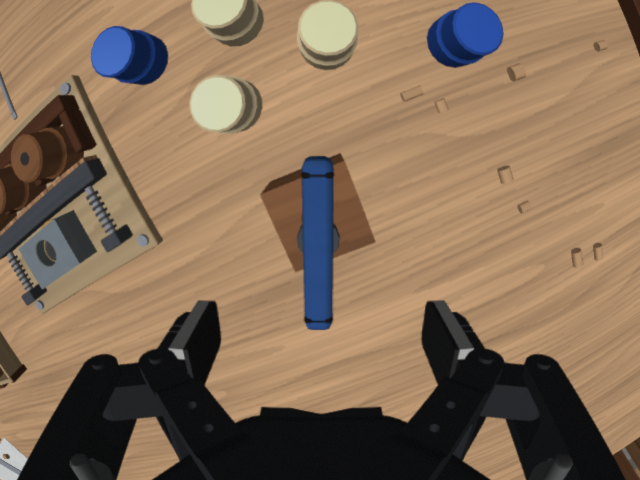

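```bash
python3 -c "
from h import *
go(428.8,-298.7,105,-24.4)"
```

```text
at [ 426.5 -299.7  174.9] yaw -24.7 shift mm [ 1.7 -1.8 69.9] rows>=1.7 rot [-0.    -0.    -0.006] rows>=0.0
```

```bash
python3 -m handwheel '[[0.0018,-0.0018,0.014,0,0,0,0.085],[0,0,0.014,0,0,0,0.085],[0,0,0.014,0,0,0,0.085],[0,0,0.014,0,0,0,0.07],[0,0,0.014,0,0,0,0.05],[0,0,0,0,0,0,0],[0,0,0,0,0,0,0],[0,0,0,0,0,0,0],[0,0,0,0,0,0,0],[0,0,0,0,0,0,0],[0,0,0,0,0,0,0],[0,0,0,0,0,0,0]]' 80
python3 -c "
from h import *
go(428.8,-298.7,105,-24.4); print(get_obs()['wrist_force'],get_obs()['moment'])"
```

```text
time: 5.27
eef_pos: [430.0, -299.2, 106.3]
orientation: [3.14, -0.003, -0.422]
wrist_force: [-0.9, -0.0, 5.8]
grip_width: 15.4
at [ 430.  -299.2  106.3] yaw -24.2 shift mm [-1.3  0.1  1.3] rows>=0.0 rot [ 0.001 -0.003  0.004] rows>=0.0
[-0.90693694 -0.03085985  5.82298213] [0.00089848 0.07486998 0.02850181]
```

```bash
python3 -m handwheel '[[0,0,-0.007,0,0,0,0],[0,0,-0.007,0,0,0,0],[0,0,-0.007,0,0,0,0],[0,0,-0.007,0,0,0,0],[0,0,-0.007,0,0,0,0],[0,0,-0.007,0,0,0,0],[0,0,-0.01,0,0,0,0],[0,0,-0.01,0,0,0,0],[0,0,-0.01,0,0,0,0],[0,0,0,0,0,0,0]]'
python3 - <<'E'
from h import *
go(511.4,-25.7,176,10.5)
o=get_obs(); print(o['wrist_force'],o['moment'])
n='wrist'; p,d=capture(n); c,Rm=cam(n)
cv2.imwrite('pics/w3.png',p)
M=toolR(); t=o['eef_pos']
v,u=np.nonzero(d>0); P=c['eye']+rays(n,np.stack([u,v],1),c,Rm)*d[v,u][:,None]; L=(P-t)@M
k=(p[v,u,0]>90)&(p[v,u,2]<60)&(np.abs(L[:,1])<30)&(np.abs(L[:,0])<80)&(np.abs(L[:,2])<60)
print(k.sum(),L[k].min(0),L[k].max(0))
E
```

```text
time: 6.1
eef_pos: [430.4, -299.5, 179.9]
orientation: [3.14, -0.004, -0.422]
wrist_force: [0.9, -1.0, -4.4]
grip_width: 15.3
at [ 430.4 -299.5  179.9] yaw -24.2 shift mm [ -38.3 -283.     3.2] rows>=7.1 rot [ 0.003 -0.004 -0.605] rows>=4.9
[ 0.90474818 -0.95382555 -4.37635066] [-0.03270073 -0.04187691 -0.06472577]
7937 [-54.00634402  -8.86358207 -31.12841014] [ 52.87411264   7.8467801  -22.41571312]
```

View pics/w3.png

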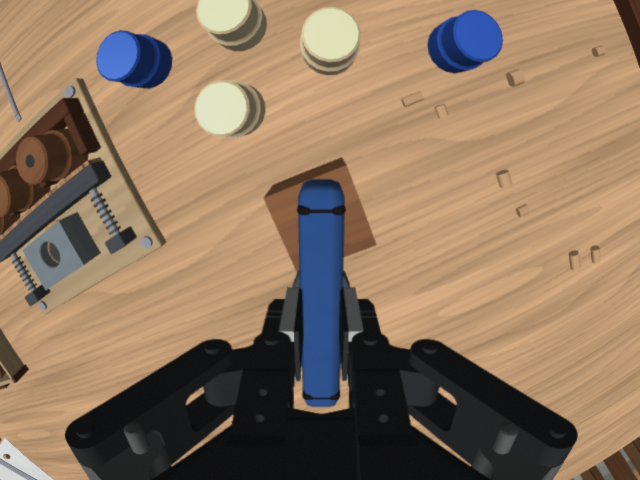

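```bash
python3 -m handwheel '[[-0.0048,-0.0354,0,0,0,0,0],[-0.0048,-0.0354,0,0,0,0,0],[-0.0048,-0.0354,0,0,0,0,0],[-0.0048,-0.0354,0,0,0,0,0],[-0.0048,-0.0354,0,0,0,0,0],[-0.0048,-0.0354,0,0,0,0,0],[-0.0048,-0.0354,0,0,0,0,0],[-0.0048,-0.0354,0,0,0,0,0]]'
python3 -m handwheel '[[0,0,0,0,0,-0.101,0],[0,0,0,0,0,-0.101,0],[0,0,0,0,0,-0.101,0],[0,0,0,0,0,-0.101,0],[0,0,0,0,0,-0.101,0],[0,0,0,0,0,-0.101,0],[0,0,0,0,0,0,0]]'
python3 -c "
from h import *
go(512,-25.6,165,10.5)"
```

```text
time: 6.82
eef_pos: [510.1, -22.3, 176.5]
orientation: [3.141, 0.001, -0.422]
wrist_force: [-0.3, -0.4, -4.6]
grip_width: 15.2
time: 7.4
eef_pos: [509.8, -24.0, 176.3]
orientation: [-3.141, 0.001, 0.187]
wrist_force: [-0.2, -0.4, -5.1]
grip_width: 15.4
at [509.8 -24.  176.3] yaw 10.7 shift mm [ 1.9  2.  11.3] rows>=0.3 rot [-0.     0.001  0.004] rows>=0.0
```

Align and descend until just above the counterbore floor, watching force.

```bash
python3 -m handwheel '[[0.0019,0.002,0.011,0,0,0,0],[0,0,0.008,0,0,0,0],[0,0,0.008,0,0,0,0],[0,0,0.008,0,0,0,0],[0,0,0,0,0,0,0]]'
python3 -c "
from h import *
go(512,-25.6,126,10.5)"
python3 -m handwheel '[[0,0,0.005,0,0,0,0],[0,0,0.005,0,0,0,0],[0,0,0.003,0,0,0,0],[0,0,0,0,0,0,0]]'
python3 -c "
from h import *
go(512,-25.6,126,10.5)"
```

```text
time: 7.82
eef_pos: [510.7, -25.3, 139.1]
orientation: [-3.14, 0.004, 0.183]
wrist_force: [-1.1, -0.1, -5.4]
grip_width: 15.4
at [510.7 -25.3 139.1] yaw 10.5 shift mm [ 1.3  0.5 13.1] rows>=0.3 rot [-0.002  0.004 -0.   ] rows>=0.0
time: 8.15
eef_pos: [512.0, -25.6, 128.2]
orientation: [-3.141, 0.001, 0.184]
wrist_force: [-0.0, -0.2, -4.8]
grip_width: 15.5
at [512.  -25.6 128.2] yaw 10.5 shift mm [-0.  -0.   2.2] rows>=0.1 rot [-0.001  0.001  0.   ] rows>=0.0
```

```bash
python3 -m handwheel '[[0,0,0.003,0,0,0,0],[0,0,0.003,0,0,0,0],[0,0,0,0,0,0,0]]'
python3 -m handwheel '[[0,0,0.002,0,0,0,0],[0,0,0.002,0,0,0,0],[0,0,0,0,0,0,0]]'
```

```text
time: 8.4
eef_pos: [512.2, -25.7, 122.4]
orientation: [-3.141, 0.0, 0.184]
wrist_force: [-0.6, 1.7, -4.9]
grip_width: 15.7
time: 8.65
eef_pos: [512.2, -25.7, 118.5]
orientation: [-3.141, 0.0, 0.184]
wrist_force: [0.7, 0.5, -5.1]
grip_width: 15.0
```

```bash
python3 -m handwheel '[[0,0,0.002,0,0,0,0],[0,0,0.0015,0,0,0,0],[0,0,0,0,0,0,0]]'
python3 -m handwheel '[[0,0,0.0015,0,0,0,0],[0,0,0,0,0,0,0]]'
```

```text
time: 8.9
eef_pos: [513.3, -26.0, 116.3]
orientation: [3.141, -0.002, 0.184]
wrist_force: [-1.2, -0.4, 2.4]
grip_width: 15.4
time: 9.07
eef_pos: [514.3, -26.2, 116.1]
orientation: [3.14, -0.004, 0.184]
wrist_force: [-1.4, 0.6, 9.6]
grip_width: 15.3
```

```bash
python3 -m handwheel '[[0,0,-0.0008,0,0,-0.1,0],[0,0,0,0,0,-0.1,0],[0,0,0,0,0,-0.1,0],[0,0,0,0,0,-0.1,0]]'
python3 -c "
from h import *
o=get_obs(); print(o['moment'],o['wrist_force']); go(512,-25.6,116,93.5)"
```

```text
time: 9.4
eef_pos: [513.5, -25.8, 116.2]
orientation: [3.14, -0.002, 0.588]
wrist_force: [-2.1, 2.5, 6.3]
grip_width: 15.4
[ 0.37717647  0.45436191 -0.14466986] [-2.06216243  2.54067557  6.33346553]
at [513.5 -25.8 116.2] yaw 33.7 shift mm [-1.1 -1.   0.2] rows>=0.0 rot [ 2.000e-03 -1.000e-03 -1.044e+00] rows>=8.5
```

```bash
python3 -m handwheel '[[0,0,0,0,0,-0.1,0],[0,0,0,0,0,-0.1,0],[0,0,0,0,0,-0.1,0],[0,0,0,0,0,-0.1,0],[0,0,0,0,0,-0.1,0],[0,0,0,0,0,-0.1,0],[0,0,0,0,0,-0.1,0],[0,0,0,0,0,-0.1,0],[0,0,0,0,0,-0.1,0],[0,0,0,0,0,0,0]]'
python3 -c "
from h import *
o=get_obs(); print(o['moment'],o['wrist_force']); go(512,-25.6,116,93.5)"
```

```text
time: 10.23
eef_pos: [513.0, -25.7, 116.2]
orientation: [3.14, -0.0, 1.489]
wrist_force: [-3.1, 1.4, 9.0]
grip_width: 15.1
[0.34669091 0.82743899 0.01304313] [-3.06816529  1.38190303  8.95605719]
at [513.  -25.7 116.2] yaw 85.3 shift mm [ 0.  -1.1  0.2] rows>=0.0 rot [ 0.001  0.    -0.143] rows>=1.2
```

```bash
python3 -m handwheel '[[0,0,0,0,0,-0.06,0],[0,0,0,0,0,-0.06,0],[0,0,0,0,0,-0.04,0]]'
python3 -c "
from h import *
o=get_obs(); print(o['moment'])"
python3 -m handwheel '[[0,0,0,0,0,-0.04,0],[0,0,0,0,0,-0.02,0],[0,0,0,0,0,0,0]]'
python3 -c "
from h import *
o=get_obs(); print(o['moment'],o['wrist_force']);p,d=capture('top');cv2.imwrite('pics/t2.png',cv2.resize(p[180:330,230:390],None,fx=4.5,fy=4,interpolation=cv2.INTER_CUBIC));p,d=capture('wrist');cv2.imwrite('pics/w4.png',p)"
```

```text
time: 10.48
eef_pos: [513.0, -25.8, 116.2]
orientation: [3.14, 0.0, 1.647]
wrist_force: [-2.9, 1.1, 8.3]
grip_width: 15.1
[ 0.30841317  0.90159579 -0.17392888]
time: 10.73
eef_pos: [513.0, -25.8, 116.2]
orientation: [3.141, 0.0, 1.705]
wrist_force: [-3.1, 2.2, 7.7]
grip_width: 15.2
[ 0.29796085  0.89322419 -0.06026599] [-3.0720066   2.22241007  7.7164631 ]
```

View pics/w4.png

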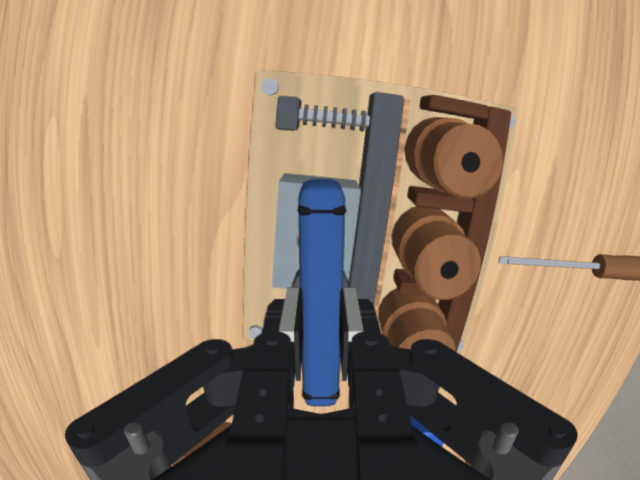

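View pics/t2.png

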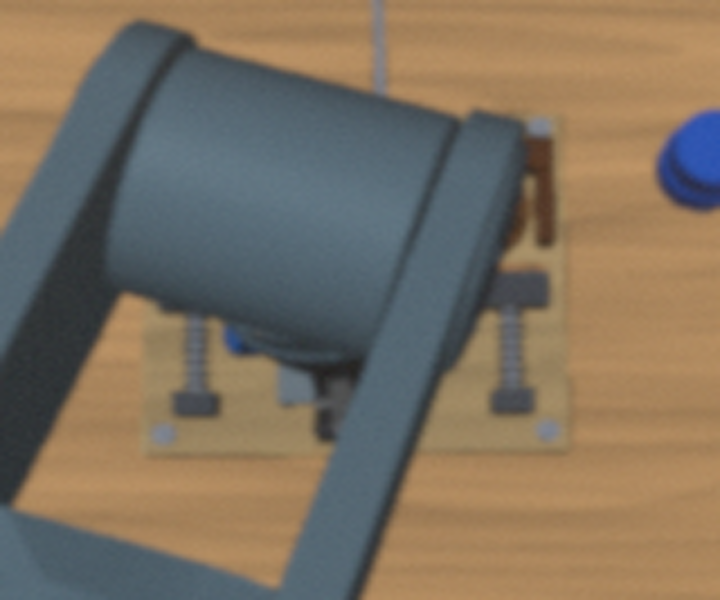

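```bash
python3 -m handwheel '[[0,0,0,0,0,-0.05,0],[0,0,0,0,0,-0.05,0]]'
python3 -c "
from h import *
o=get_obs(); print(o['moment'],o['wrist_force'])"
python3 -m handwheel '[[0,0,0,0,0,0,0]]'
python3 -c "
from h import *
o=get_obs(); print(o['moment'],o['wrist_force'])"
```

```text
time: 11.0
eef_pos: [513.0, -25.8, 116.2]
orientation: [3.141, 0.0, 1.806]
wrist_force: [-3.7, 1.3, 7.8]
grip_width: 15.2
[ 0.30585102  0.88789436 -0.133255  ] [-3.67175518  1.28572727  7.82461752]
time: 11.08
eef_pos: [513.0, -25.8, 116.2]
orientation: [3.141, 0.0, 1.806]
wrist_force: [-4.0, 1.3, 7.2]
grip_width: 15.4
[ 0.22909598  0.95322746 -0.13073462] [-3.95885156  1.31226185  7.20849685]
```

```bash
python3 - <<'E'
from h import *
n='wrist'; p,d=capture(n); c,Rm=cam(n); cv2.imwrite('pics/w5.png',p)
o=get_obs(); M=toolR(); t=o['eef_pos']
v,u=np.nonzero(d>0); P=c['eye']+rays(n,np.stack([u,v],1),c,Rm)*d[v,u][:,None]
k=(p[v,u,0]>90)&(p[v,u,2]<60)&(abs(P[:,2]-146)<15)
A=np.ascontiguousarray(P[k][:,:2].astype(np.float32)); print('handle',cv2.minAreaRect(A),P[k][:,2].mean())
# jaw bar in clamp frame
a=np.radians(1.9); C=np.array([554.7,-24.5]); X=(P[:,:2]-C)@np.array([[np.cos(a),-np.sin(a)],[np.sin(a),np.cos(a)]])
for y0 in (50,70,90):
  k=(abs(X[:,1]-y0)<8)&(P[:,2]>30)&(P[:,2]<46)&(X[:,0]<20)&(X[:,0]>-40)
  print(y0,k.sum(), np.percentile(X[k,0],[2,50,98]) if k.sum() else '')
p0=np.load('/tmp/top0.npy') if __import__('os').path.exists('/tmp/top0.npy') else None
E
```

```text
handle ((513.0977172851562, -25.323577880859375), (17.593090057373047, 107.51912689208984), 13.373785018920898) 144.79028737559463
50 1012 [-18.39823832  -6.19729302  17.68660222]
70 1287 [-35.60955376  -7.24473457  14.29015978]
90 1133 [-35.7516356   -8.65820682  19.28836255]
```

View pics/w5.png

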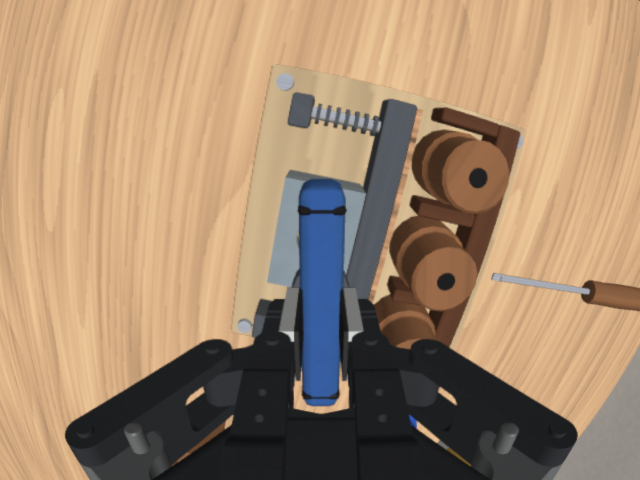

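```bash
python3 -m handwheel '[[0,0,0,0,0,-0.04,0],[0,0,0,0,0,-0.04,0]]'
python3 -c "
from h import *
o=get_obs(); print(o['moment'],o['wrist_force'],o['effort'][5])"
```

```text
time: 11.3
eef_pos: [513.0, -25.8, 116.2]
orientation: [3.141, 0.0, 1.885]
wrist_force: [-3.7, 0.5, 8.8]
grip_width: 15.4
[ 0.23633119  0.89096195 -0.55756579] [-3.71814532  0.46017753  8.81184974] 0.170948370359838
```

```bash
python3 -m handwheel '[[0,0,-0.0005,0,0,0.06,0],[0,0,-0.0005,0,0,0.05,0],[0,0,0,0,0,0,0]]'
python3 - <<'E'
from h import *
n='wrist'; p,d=capture(n); c,Rm=cam(n)
o=get_obs(); M=toolR(); t=o['eef_pos']; print(o['moment'],o['wrist_force'])
v,u=np.nonzero(d>0); P=c['eye']+rays(n,np.stack([u,v],1),c,Rm)*d[v,u][:,None]; L=(P-t)@M
k=(v>300)&(np.abs(L[:,1])<100)&(L[:,2]<25)
for z in range(-150,20,10):
    q=k&(abs(L[:,2]-z)<5)
    if q.sum()>20: print(z,q.sum(),np.percentile(L[q,1],[.5,99.5]).round(),np.percentile(L[q,0],[.5,99.5]).round())
E
```

```text
time: 11.55
eef_pos: [512.5, -25.7, 116.3]
orientation: [3.142, -0.0, 1.772]
wrist_force: [-2.5, 0.7, 2.9]
grip_width: 15.1
[ 0.22685269  0.67228357 -0.08249456] [-2.32445283  0.76068644  4.09213044]
-120 9836 [-61.  61.] [-0. 21.]
-110 14202 [-62.  63.] [-2. 20.]
-100 10435 [-58.  58.] [-11.  18.]
-90 7286 [-52.  52.] [-12.  18.]
-80 7203 [-46.  46.] [-12.  13.]
-70 4168 [-41.  41.] [-10.  14.]
-60 1571 [-29.  28.] [-11.  14.]
-50 1065 [-21.  21.] [-10.  12.]
-40 976 [-21.  21.] [-11.  12.]
-30 4030 [-20.  20.] [-54.   7.]
-20 68 [-9.  9.] [-47. -25.]
```

```bash
python3 -m handwheel '[[0,0,-0.004,0,0,0,0],[0,0,-0.006,0,0,0,0],[0,0,-0.007,0,0,0,0],[0,0,-0.007,0,0,0,0],[0,0,-0.007,0,0,0,0],[0,0,-0.007,0,0,0,0],[0,0,-0.008,0,0,0,0],[0,0,-0.008,0,0,0,0],[0,0,-0.007,0,0,0,0],[0,0,0,0,0,0,0]]'
python3 - <<'E'
from h import *
go(429.6,-298.3,176,101.5)
n='wrist'; p,d=capture(n); c,Rm=cam(n)
o=get_obs(); M=toolR(); t=o['eef_pos']
v,u=np.nonzero(d>0); P=c['eye']+rays(n,np.stack([u,v],1),c,Rm)*d[v,u][:,None]; L=(P-t)@M
k=(p[v,u,0]>90)&(p[v,u,2]<60)&(np.abs(L[:,1])<30)&(np.abs(L[:,0])<80)&(np.abs(L[:,2])<60)
print(k.sum(),L[k].min(0),L[k].max(0),o['wrist_force'])
E
```

```text
time: 12.43
eef_pos: [513.7, -26.1, 178.8]
orientation: [3.139, 0.002, 1.774]
wrist_force: [-0.4, -0.6, -4.6]
grip_width: 15.5
at [513.7 -26.1 178.8] yaw 101.6 shift mm [-249.7 -137.2    2.8] rows>=7.1 rot [0.003 0.002 0.002] rows>=0.0
8342 [-53.94471804  -8.84183857 -31.24726393] [54.17437034 10.04026452 -5.3727448 ] [ 0.40495622 -0.57396103 -5.44465956]
```

```bash
python3 -m handwheel '[[-0.0312,-0.01715,0,0,0,0,0],[-0.0312,-0.01715,0,0,0,0,0],[-0.0312,-0.01715,0,0,0,0,0],[-0.0312,-0.01715,0,0,0,0,0],[-0.0312,-0.01715,0,0,0,0,0],[-0.0312,-0.01715,0,0,0,0,0],[-0.0312,-0.01715,0,0,0,0,0],[-0.0312,-0.01715,0,0,0,0,0],[0,0,0,0,0,0,0],[0,0,0,0,0,0,0]]'
python3 -c "
from h import *
go(429.6,-298.3,176,101.5)"
```

```text
time: 13.32
eef_pos: [427.4, -299.5, 176.1]
orientation: [-3.141, -0.001, 1.77]
wrist_force: [0.3, 0.8, -5.3]
grip_width: 15.3
at [ 427.4 -299.5  176.1] yaw 101.4 shift mm [0.7 2.4 0.1] rows>=0.1 rot [-0.    -0.001 -0.002] rows>=0.0
```

```bash
python3 -m handwheel '[[0.0007,0.0024,0.007,0,0,0,0],[0,0,0.007,0,0,0,0],[0,0,0,0,0,0,0],[0,0,0,0,0,0,0]]'
python3 - <<'E'
from h import *
go(429.6,-298.3,158,101.5)
p,d=capture('scene'); c,Rm=cam('scene')
cv2.imwrite('pics/s3.png',cv2.resize(p[150:260,150:280],None,fx=5,fy=5,interpolation=cv2.INTER_CUBIC))
p,d=capture('top');cv2.imwrite('pics/t3.png',cv2.resize(p[255:355,370:500],None,fx=5,fy=5,interpolation=cv2.INTER_CUBIC))
E
```

```text
time: 13.65
eef_pos: [430.5, -295.0, 161.5]
orientation: [-3.14, -0.002, 1.776]
wrist_force: [0.3, 0.4, -4.7]
grip_width: 15.3
at [ 430.5 -295.   161.5] yaw 101.7 shift mm [-3.1 -1.6  3.5] rows>=0.1 rot [-0.001 -0.002  0.004] rows>=0.0
```

View pics/s3.png

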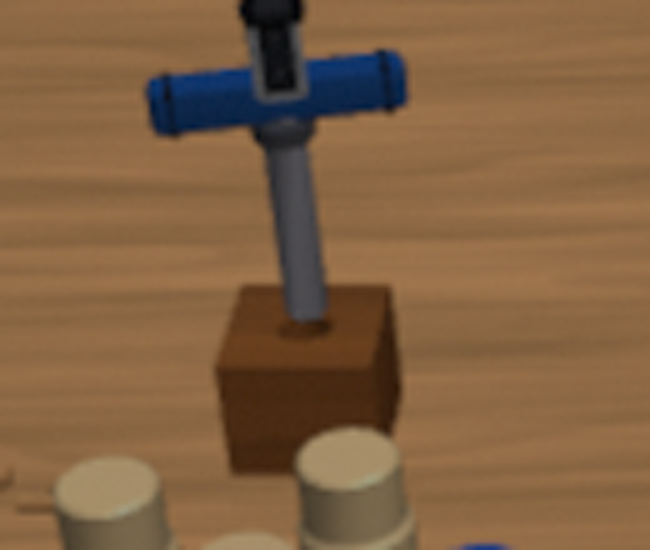

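```bash
python3 - <<'E'
from h import *
for i in range(6):
    go(429.6,-298.3,158,101.5); capture('scene')
E
```

```text
at [ 431.  -295.9  162.6] yaw 101.7 shift mm [-2.1 -1.8  4.6] rows>=0.1 rot [-0.    -0.     0.004] rows>=0.0
at [ 431.  -296.2  162.8] yaw 101.7 shift mm [-1.8 -1.8  4.8] rows>=0.1 rot [0.    0.    0.004] rows>=0.0
at [ 431.  -296.4  163. ] yaw 101.7 shift mm [-1.5 -1.7  5. ] rows>=0.1 rot [0.    0.    0.003] rows>=0.0
at [ 431.  -296.6  163. ] yaw 101.7 shift mm [-1.4 -1.7  5. ] rows>=0.1 rot [0.    0.001 0.003] rows>=0.0
at [ 430.9 -296.7  163. ] yaw 101.7 shift mm [-1.3 -1.6  5. ] rows>=0.1 rot [0.    0.001 0.003] rows>=0.0
at [ 430.8 -296.8  163. ] yaw 101.6 shift mm [-1.2 -1.5  5. ] rows>=0.1 rot [0.    0.001 0.003] rows>=0.0
```

```bash
python3 -m handwheel '[[-0.001,-0.0014,0.004,0,0,0,0],[0,0,0,0,0,0,0],[0,0,0,0,0,0,0],[0,0,0,0,0,0,0],[0,0,0,0,0,0,0]]'
python3 - <<'E'
from h import *
go(429.6,-298.3,158,101.5)
p,d=capture('wrist');cv2.imwrite('pics/w6.png',p)
E
```

```text
time: 14.47
eef_pos: [429.4, -298.1, 158.7]
orientation: [-3.142, -0.0, 1.774]
wrist_force: [-0.5, -0.6, -4.6]
grip_width: 15.3
at [ 429.4 -298.1  158.7] yaw 101.6 shift mm [-0.3  0.1  0.7] rows>=0.0 rot [-0.    -0.     0.002] rows>=0.0
```

View pics/w6.png

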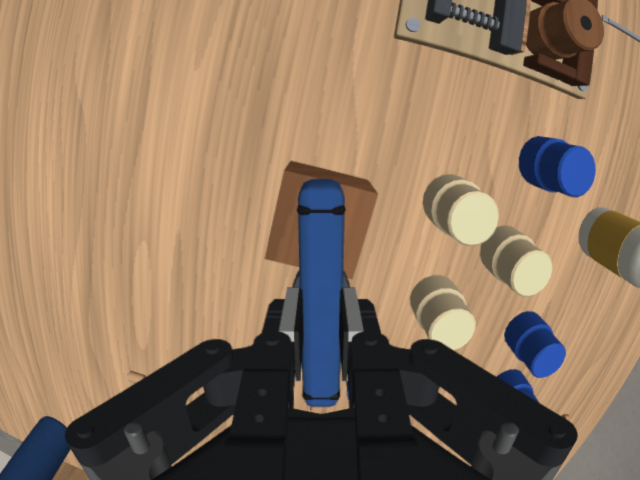

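Centred. Lower gently.

```bash
python3 -m handwheel '[[0,0,0.004,0,0,0,0],[0,0,0.004,0,0,0,0],[0,0,0.004,0,0,0,0],[0,0,0,0,0,0,0]]'
python3 -m handwheel '[[0,0,0.005,0,0,0,0],[0,0,0.005,0,0,0,0],[0,0,0.005,0,0,0,0],[0,0,0,0,0,0,0]]'
```

```text
time: 14.85
eef_pos: [428.8, -297.4, 145.3]
orientation: [-3.14, -0.002, 1.774]
wrist_force: [-0.2, 0.1, -4.9]
grip_width: 15.1
time: 15.18
eef_pos: [428.8, -297.3, 130.2]
orientation: [-3.14, -0.002, 1.774]
wrist_force: [-0.4, 0.2, -5.4]
grip_width: 15.2
```

In the bore (tip ≈ 36). Continue to the floor.

```bash
python3 -m handwheel '[[0,0,0.006,0,0,0,0],[0,0,0.006,0,0,0,0],[0,0,0.006,0,0,0,0],[0,0,0.004,0,0,0,0],[0,0,0,0,0,0,0]]'
python3 -m handwheel '[[0,0,0.0015,0,0,0,0],[0,0,0,0,0,0,0],[0,0,0,0,0,0,0]]'
```

```text
time: 15.6
eef_pos: [428.8, -297.3, 108.3]
orientation: [-3.14, -0.002, 1.774]
wrist_force: [-0.3, 0.5, -4.6]
grip_width: 15.5
time: 15.85
eef_pos: [429.6, -298.2, 108.4]
orientation: [3.141, 0.0, 1.774]
wrist_force: [-0.5, -0.7, -4.7]
grip_width: 15.0
```

```bash
python3 -m handwheel '[[0,0,0.0015,0,0,0,0],[0,0,0.0015,0,0,0,0],[0,0,0,0,0,0,0],[0,0,0,0,0,0,0]]'
python3 -m handwheel '[[0,0,0,0,0,0,0.03],[0,0,0,0,0,0,0.05],[0,0,0,0,0,0,0.06],[0,0,0,0,0,0,0.06],[0,0,0,0,0,0,0.06],[0,0,0,0,0,0,0.06]]'
```

```text
time: 16.18
eef_pos: [430.1, -298.7, 106.4]
orientation: [3.141, 0.002, 1.774]
wrist_force: [-0.8, 0.2, 4.5]
grip_width: 15.1
time: 16.68
eef_pos: [429.4, -298.0, 105.1]
orientation: [-3.142, -0.0, 1.774]
wrist_force: [0.3, -0.6, 0.9]
grip_width: 59.8
```

```bash
python3 -m handwheel '[[0,0,-0.015,0,0,0,0.06],[0,0,-0.02,0,0,0,0.06],[0,0,-0.02,0,0,0,0.06],[0,0,0,0,0,0,0.06]]'
python3 -c "
from h import *
go(593,-89,150,91.9)"
```

```text
time: 17.02
eef_pos: [431.3, -299.9, 164.3]
orientation: [3.138, 0.006, 1.774]
wrist_force: [0.5, -0.5, -0.4]
grip_width: 60.0
at [ 431.3 -299.9  164.3] yaw 101.6 shift mm [174.1 200.9  14. ] rows>=6.7 rot [0.004 0.006 0.17 ] rows>=1.4
```

```bash
python3 -m handwheel '[[0.0218,0.0251,0,0,0,0,0.06],[0.0218,0.0251,0,0,0,0,0.06],[0.0218,0.0251,0,0,0,0,0.06],[0.0218,0.0251,0,0,0,0,0.06],[0.0218,0.0251,0,0,0,0,0.06],[0.0218,0.0251,0,0,0,0,0.06],[0.0218,0.0251,0,0,0,0,0.06],[0.0218,0.0251,0,0,0,0,0.06],[0,0,0,0,0,0.085,0.06],[0,0,0,0,0,0.085,0.06],[0,0,0,0,0,0,0.06],[0,0,0,0,0,0,0.06]]'
python3 - <<'E'
from h import *
go(593,-89,150,91.9)
n='wrist'; p,d=capture(n); c,Rm=cam(n); cv2.imwrite('pics/w7.png',p)
for Q,ce in comps(n,d,c,Rm,76,85,mn=100)+comps(n,d,c,Rm,63,69,mn=150,roi=(350,800,-420,500)):
    A=np.ascontiguousarray(Q[:,:2].astype(np.float32)); (x,y),r=cv2.minEnclosingCircle(A)
    print(ce.round(),len(Q),'mean',Q.mean(0).round(1),'circ',round(x,1),round(y,1),round(r,1))
E
```

```text
time: 18.02
eef_pos: [590.6, -86.5, 159.4]
orientation: [-3.141, -0.0, 1.606]
wrist_force: [-0.4, -0.1, -0.7]
grip_width: 59.5
at [590.6 -86.5 159.4] yaw 92.0 shift mm [-2.6  2.3  9.4] rows>=0.3 rot [-0.001 -0.     0.003] rows>=0.0
[326.  43.] 3400 mean [589.1  41.5  80.6] circ 589.2 42.3 22.2
[326. 142.] 3436 mean [591.4 -23.5  80.6] circ 591.2 -23.8 22.2
[325. 237.] 2973 mean [593.5 -88.5  80.6] circ 593.6 -89.6 22.4
[358. 360.] 1559 mean [ 627.2 -204.5   65.7] circ 627.4 -206.6 22.5
[263. 401.] 647 mean [ 542.5 -258.    65.6] circ 544.0 -262.5 20.2
```

View pics/w7.png

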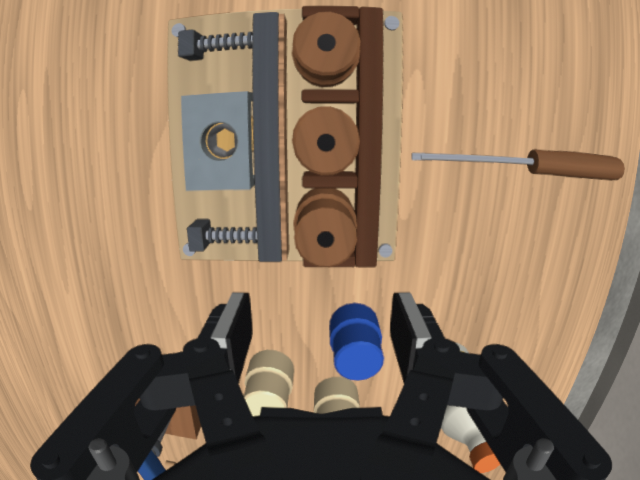

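```bash
python3 -m handwheel '[[-0.0026,0.0028,0.018,0,0,0,0.064],[0,0,0.018,0,0,0,0.064],[0,0,0.018,0,0,0,0.064],[0,0,0.018,0,0,0,0.064],[0,0,0.018,0,0,0,0.064],[0,0,0.014,0,0,0,0.064],[0,0,0.005,0,0,0,0.064],[0,0,0,0,0,0,0.064]]' 30
python3 -c "
from h import *
go(593.5,-89,50,91.9)"
```

```text
time: 18.73
eef_pos: [592.4, -89.3, 49.6]
orientation: [-3.139, -0.001, 1.604]
wrist_force: [0.0, 0.3, 1.0]
grip_width: 63.8
at [592.4 -89.3  49.6] yaw 91.9 shift mm [ 0.2  1.1 -0.4] rows>=0.0 rot [-0.003 -0.001  0.   ] rows>=0.0
```

```bash
python3 -m handwheel '[[0,0.0005,0,0,0,0,0.03],[0,0,0,0,0,0,0.03],[0,0,0,0,0,0,0.03],[0,0,0,0,0,0,0.03],[0,0,0,0,0,0,0.03],[0,0,-0.006,0,0,0,0.03],[0,0,-0.01,0,0,0,0.03],[0,0,-0.015,0,0,0,0.03],[0,0,-0.02,0,0,0,0.03],[0,0,-0.02,0,0,0,0.03],[0,0,-0.01,0,0,0,0.03]]' 30
python3 -c "
from h import *
go(573.7,331.7,125,91.9)"
```

```text
time: 19.65
eef_pos: [596.1, -89.5, 135.8]
orientation: [3.137, 0.002, 1.604]
wrist_force: [0.8, -1.5, -0.1]
grip_width: 42.2
at [596.1 -89.5 135.8] yaw 91.9 shift mm [421.8  -8.4  10.1] rows>=10.5 rot [0.005 0.002 0.   ] rows>=0.0
```

```bash
python3 -m handwheel '[[0.02,-0.0007,0,0,0,0,0.03],[0.037,-0.0007,0,0,0,0,0.03],[0.037,-0.0007,0,0,0,0,0.03],[0.037,-0.0007,0,0,0,0,0.03],[0.037,-0.0007,0,0,0,0,0.03],[0.037,-0.0007,0,0,0,0,0.03],[0.037,-0.0007,0,0,0,0,0.03],[0.037,-0.0007,0,0,0,0,0.03],[0.037,-0.0007,0,0,0,0,0.03],[0.037,-0.0007,0,0,0,0,0.03],[0.037,-0.0007,0,0,0,0,0.03],[0.032,-0.0007,0,0,0,0,0.03]]'
python3 -m handwheel '[[0,0,0,0,0,0,0.03],[0,0,0,0,0,0,0.03],[0,0,0,0,0,0,0.03],[0,0,0,0,0,0,0.03]]'
python3 - <<'E'
from h import *
go(573.7,331.7,125,91.9)
n='wrist'; p,d=capture(n); c,Rm=cam(n); cv2.imwrite('pics/w8.png',p)
for Q,ce in comps(n,d,c,Rm,31,40,mn=1000):
    A=np.ascontiguousarray(Q[:,:2].astype(np.float32)); r=cv2.minAreaRect(A)
    print(ce.round(),len(Q),'mean',Q.mean(0).round(1),r)
E
```

```text
time: 20.65
eef_pos: [571.5, 335.0, 132.5]
orientation: [3.141, -0.001, 1.605]
wrist_force: [-1.5, -0.3, -1.0]
grip_width: 41.9
time: 20.98
eef_pos: [572.2, 331.2, 132.1]
orientation: [-3.141, 0.0, 1.603]
wrist_force: [-0.0, 0.2, -1.0]
grip_width: 42.5
at [572.2 331.2 132.1] yaw 91.8 shift mm [0.5 1.6 7.1] rows>=0.2 rot [-0.     0.    -0.001] rows>=0.0
[225. 229.] 9220 mean [495.4 324.6  35.1] ((501.8775329589844, 299.1837463378906), (155.76084899902344, 238.50091552734375), 88.31172943115234)
[515. 261.] 1775 mean [738.3 305.9  33.6] ((753.1106567382812, 300.36285400390625), (41.84291076660156, 106.5512466430664), 82.91722869873047)
```

View pics/w8.png

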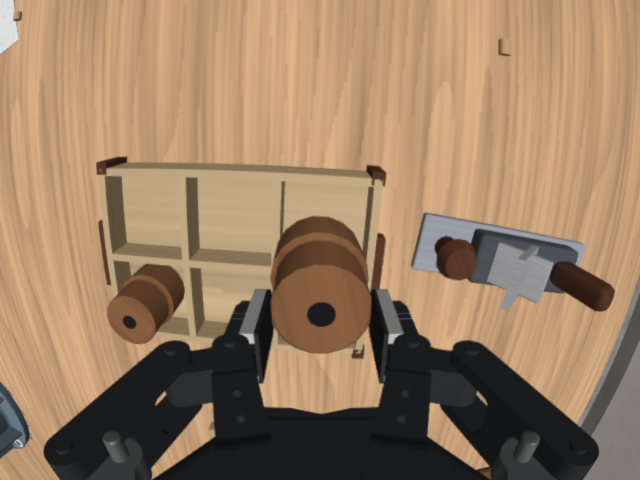

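```bash
python3 -m handwheel '[[0.0008,0.002,0.012,0,0,0,0.03],[0,0,0.015,0,0,0,0.03],[0,0,0.015,0,0,0,0.03],[0,0,0.015,0,0,0,0.03],[0,0,0.015,0,0,0,0.03],[0,0,0.01,0,0,0,0.03],[0,0,0.004,0,0,0,0.03],[0,0,0,0,0,0,0.03],[0,0,0,0,0,0,0.03]]'
python3 -c "
from h import *
go(574.3,332.3,42.6,91.9)"
```

```text
time: 21.78
eef_pos: [574.3, 332.7, 46.0]
orientation: [3.141, -0.0, 1.603]
wrist_force: [0.1, 0.6, -1.0]
grip_width: 42.1
at [574.3 332.7  46. ] yaw 91.8 shift mm [-0.4 -0.   3.4] rows>=0.1 rot [ 0.    -0.    -0.001] rows>=0.0
```

```bash
python3 -m handwheel '[[0,0,0.0015,0,0,0,0.03],[0,0,0.0015,0,0,0,0.03],[0,0,0,0,0,0,0.03],[0,0,0,0,0,0,0.03]]'
python3 -m handwheel '[[0,0,0,0,0,0,0.052],[0,0,0,0,0,0,0.062],[0,0,0,0,0,0,0.062],[0,0,-0.008,0,0,0,0.062],[0,0,-0.02,0,0,0,0.062],[0,0,-0.03,0,0,0,0.062],[0,0,-0.03,0,0,0,0.062]]'
python3 -c "
from h import *
go(591.8,-23.6,150,91.9)"
```

```text
time: 22.12
eef_pos: [574.7, 333.3, 44.9]
orientation: [3.14, -0.0, 1.604]
wrist_force: [-4.1, -1.2, 7.9]
grip_width: 41.8
time: 22.7
eef_pos: [573.1, 332.8, 131.4]
orientation: [-3.139, 0.001, 1.604]
wrist_force: [1.0, 0.2, 0.1]
grip_width: 62.2
at [573.1 332.8 131.4] yaw 91.9 shift mm [-356.8    6.9  -18.4] rows>=8.9 rot [-0.002  0.001 -0.   ] rows>=0.0
```

```bash
python3 -m handwheel '[[-0.02,0.0005,-0.002,0,0,0,0.062],[-0.037,0.0005,-0.002,0,0,0,0.062],[-0.037,0.0005,-0.002,0,0,0,0.062],[-0.037,0.0005,-0.002,0,0,0,0.062],[-0.037,0.0005,0,0,0,0,0.062],[-0.037,0.0005,0,0,0,0,0.062],[-0.037,0.0005,0,0,0,0,0.062],[-0.037,0.0005,0,0,0,0,0.062],[-0.037,0.0005,0,0,0,0,0.062],[-0.03,0.0005,0,0,0,0,0.062],[-0.012,0,0,0,0,0,0.062],[0,0,0,0,0,0,0.062]]'
python3 - <<'E'
from h import *
p,d=capture('top'); cv2.imwrite('pics/t4.png',p)
c,Rm=cam('top')
for Q,ce in comps('top',d,c,Rm,70,77,mn=100,roi=(350,680,180,400)): print(ce.round(),len(Q),Q.mean(0).round(1))
go(591.8,-23.6,50,91.9)
E
```

```text
time: 23.7
eef_pos: [591.1, -27.5, 139.7]
orientation: [3.141, 0.001, 1.6]
wrist_force: [-0.6, 0.1, -0.3]
grip_width: 61.9
[147. 235.] 294 [572.6 333.   73.3]
[173. 302.] 288 [425.6 262.5  73.3]
at [590.9 -25.5 139.5] yaw 91.7 shift mm [ 1.8  0.9 89.5] rows>=2.2 rot [ 0.    -0.    -0.003] rows>=0.0
```

View pics/t4.png

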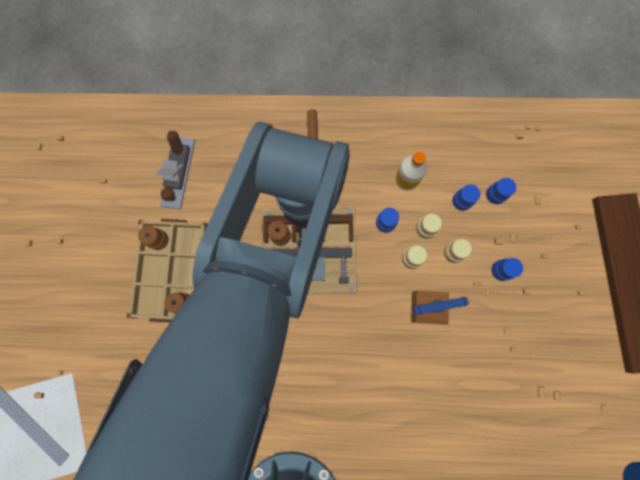

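```bash
python3 -m handwheel '[[0.0003,0.0008,0.012,0,0,0,0.064],[0,0,0.016,0,0,0,0.064],[0,0,0.016,0,0,0,0.064],[0,0,0.016,0,0,0,0.064],[0,0,0.016,0,0,0,0.064],[0,0,0.01,0,0,0,0.064],[0,0,0.004,0,0,0,0.064],[0,0,0,0,0,0,0.064]]' 30
python3 -c "
from h import *
go(591.8,-23.6,50,91.9)"
```

```text
time: 24.42
eef_pos: [590.6, -22.7, 47.7]
orientation: [-3.139, -0.001, 1.605]
wrist_force: [-0.4, -0.1, 0.5]
grip_width: 63.7
at [590.6 -22.7  47.7] yaw 92.0 shift mm [-0.9  1.2 -2.3] rows>=0.1 rot [-0.003 -0.001  0.001] rows>=0.0
```

```bash
python3 -m handwheel '[[0,0.0005,-0.002,0,0,0,0.03],[0,0,0,0,0,0,0.03],[0,0,0,0,0,0,0.03],[0,0,0,0,0,0,0.03],[0,0,0,0,0,0,0.03],[0,0,-0.006,0,0,0,0.03],[0,0,-0.01,0,0,0,0.03],[0,0,-0.015,0,0,0,0.03],[0,0,-0.02,0,0,0,0.03],[0,0,-0.02,0,0,0,0.03],[0,0,-0.01,0,0,0,0.03],[0,0,0,0,0,0,0.03]]' 30
python3 -c "
from h import *
go(572.3,260.3,132,91.9)"
```

```text
time: 25.42
eef_pos: [594.5, -24.7, 136.0]
orientation: [3.135, 0.002, 1.604]
wrist_force: [0.5, 0.4, -2.0]
grip_width: 42.0
at [594.5 -24.7 136. ] yaw 91.9 shift mm [285.6 -12.8   3.4] rows>=7.1 rot [ 0.006  0.002 -0.   ] rows>=0.1
```

```bash
python3 -m handwheel '[[0.02,-0.001,0,0,0,0,0.03],[0.036,-0.001,0,0,0,0,0.03],[0.036,-0.001,0,0,0,0,0.03],[0.036,-0.001,0,0,0,0,0.03],[0.036,-0.001,0,0,0,0,0.03],[0.036,-0.001,0,0,0,0,0.03],[0.036,-0.001,0,0,0,0,0.03],[0.032,-0.001,0,0,0,0,0.03],[0.017,-0.001,0,0,0,0,0.03],[0,0,0.01,0,0,0,0.03],[0,0,0.01,0,0,0,0.03],[0,0,0,0,0,0,0.03]]'
python3 -m handwheel '[[0,0,0.01,0,0,0,0.03],[0,0,0,0,0,0,0.03],[0,0,0,0,0,0,0.03]]'
python3 -c "
from h import *
go(572.3,260.3,44.5,91.9)"
```

```text
time: 26.42
eef_pos: [571.4, 259.2, 108.3]
orientation: [-3.136, 0.002, 1.604]
wrist_force: [-0.9, -0.1, -2.0]
grip_width: 42.0
time: 26.67
eef_pos: [573.3, 259.1, 101.1]
orientation: [-3.14, 0.0, 1.602]
wrist_force: [0.4, -0.7, -1.4]
grip_width: 42.1
at [573.3 259.1 101.1] yaw 91.8 shift mm [ 1.2 -0.9 56.6] rows>=1.4 rot [-0.002  0.    -0.002] rows>=0.0
```

```bash
python3 -m handwheel '[[0.001,-0.0007,0.012,0,0,0,0.03],[0,0,0.014,0,0,0,0.03],[0,0,0.014,0,0,0,0.03],[0,0,0.012,0,0,0,0.03],[0,0,0.002,0,0,0,0.03],[0,0,0,0,0,0,0.03],[0,0,0,0,0,0,0.03]]'
python3 -m handwheel '[[0,0,0.001,0,0,0,0.03],[0,0,0,0,0,0,0.03],[0,0,0,0,0,0,0.03]]'
```

```text
time: 27.25
eef_pos: [572.8, 261.4, 47.6]
orientation: [-3.141, 0.0, 1.604]
wrist_force: [-0.2, -0.5, -1.2]
grip_width: 42.1
time: 27.5
eef_pos: [573.2, 261.5, 47.6]
orientation: [3.141, -0.0, 1.604]
wrist_force: [0.4, -0.4, -1.5]
grip_width: 41.9
```

```bash
python3 -m handwheel '[[0,0,0.0015,0,0,0,0.03],[0,0,0.001,0,0,0,0.03],[0,0,0,0,0,0,0.03],[0,0,0,0,0,0,0.03]]'
```

```text
time: 27.83
eef_pos: [573.1, 261.5, 44.9]
orientation: [3.141, -0.0, 1.604]
wrist_force: [-0.8, -0.4, 0.6]
grip_width: 41.9
```

```bash
python3 -m handwheel '[[0,0,0.0007,0,0,0,0.03],[0,0,0,0,0,0,0.03],[0,0,0,0,0,0,0.052],[0,0,0,0,0,0,0.062],[0,0,0,0,0,0,0.062],[0,0,-0.008,0,0,0,0.062],[0,0,-0.02,0,0,0,0.062],[0,0,-0.03,0,0,0,0.062],[0,0,-0.035,0,0,0,0.062],[0,0,0,0,0,0,0.062]]'
python3 -c "
from h import *
go(589.6,42,137,91.9)"
```

```text
time: 28.67
eef_pos: [577.6, 262.6, 145.5]
orientation: [3.129, -0.003, 1.604]
wrist_force: [1.3, 0.0, 1.3]
grip_width: 62.4
at [577.6 262.6 145.5] yaw 91.9 shift mm [-220.9    4.6    8. ] rows>=5.5 rot [ 0.012 -0.003  0.   ] rows>=0.1
```

```bash
python3 -m handwheel '[[-0.015,0.001,0,0,0,0,0.062],[-0.03,0.001,0,0,0,0,0.062],[-0.036,0.001,0,0,0,0,0.062],[-0.036,0.001,0,0,0,0,0.062],[-0.036,0.001,0,0,0,0,0.062],[-0.034,0.001,0,0,0,0,0.062],[-0.022,0.001,0,0,0,0,0.062],[-0.012,0.001,0,0,0,0,0.062],[0,0,0,0,0,0,0.062],[0,0,0,0,0,0,0.062]]'
python3 - <<'E'
from h import *
n='wrist'; p,d=capture(n); c,Rm=cam(n); cv2.imwrite('pics/w9.png',p)
for Q,ce in comps(n,d,c,Rm,76,85,mn=100)+comps(n,d,c,Rm,70,76,mn=400):
    A=np.ascontiguousarray(Q[:,:2].astype(np.float32)); (x,y),r=cv2.minEnclosingCircle(A)
    print(ce.round(),len(Q),'mean',Q.mean(0).round(1),'circ',round(x,1),round(y,1),round(r,1))
go(589.6,42,50,91.9)
E
```

```text
time: 29.5
eef_pos: [587.9, 40.6, 136.5]
orientation: [-3.141, -0.001, 1.602]
wrist_force: [-0.2, 0.2, -0.0]
grip_width: 61.5
[323. 241.] 3561 mean [589.2  44.7  80.5] circ 589.3 43.5 22.2
at [587.9  41.6 136.6] yaw 91.9 shift mm [ 0.3  1.8 86.6] rows>=2.2 rot [-0.001 -0.001 -0.   ] rows>=0.0
```

View pics/w9.png

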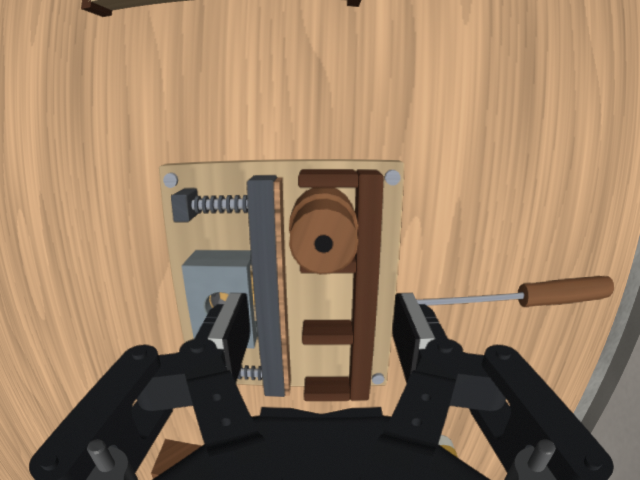

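Foot3 alone remains at (589, 43). Descend and grip.

```bash
python3 -m handwheel '[[0.0005,0.0017,0.012,0,0,0,0.064],[0,0,0.016,0,0,0,0.064],[0,0,0.016,0,0,0,0.064],[0,0,0.016,0,0,0,0.064],[0,0,0.016,0,0,0,0.064],[0,0,0.01,0,0,0,0.064],[0,0,0,0,0,0,0.064],[0,0,0,0,0,0,0.064]]' 30
python3 -c "
from h import *
go(589.6,42.5,50,91.9)"
python3 -m handwheel '[[0,0,0,0,0,0,0.03],[0,0,0,0,0,0,0.03],[0,0,0,0,0,0,0.03],[0,0,0,0,0,0,0.03],[0,0,0,0,0,0,0.03],[0,0,-0.006,0,0,0,0.03],[0,0,-0.01,0,0,0,0.03],[0,0,-0.015,0,0,0,0.03],[0,0,-0.02,0,0,0,0.03],[0,0,-0.015,0,0,0,0.03],[0,0,0,0,0,0,0.03],[0,0,0,0,0,0,0.03]]' 30
python3 -c "
from h import *
go(430.7,336.2,116,91.9)"
```

```text
time: 30.22
eef_pos: [589.3, 42.3, 50.2]
orientation: [-3.14, -0.0, 1.605]
wrist_force: [0.6, -0.4, 0.4]
grip_width: 64.1
at [589.3  42.3  50.2] yaw 92.0 shift mm [0.1 0.3 0.2] rows>=0.0 rot [-0.002 -0.     0.001] rows>=0.0
time: 31.22
eef_pos: [591.0, 41.1, 118.5]
orientation: [3.138, 0.001, 1.604]
wrist_force: [0.5, -0.6, -1.1]
grip_width: 42.0
at [591.   41.1 118.5] yaw 91.9 shift mm [ 300.2 -150.5    1.8] rows>=8.4 rot [ 0.003  0.001 -0.   ] rows>=0.0
```

```bash
python3 -m handwheel '[[0.015,-0.0075,0,0,0,0,0.03],[0.033,-0.0164,0,0,0,0,0.03],[0.033,-0.0164,0,0,0,0,0.03],[0.033,-0.0164,0,0,0,0,0.03],[0.033,-0.0164,0,0,0,0,0.03],[0.033,-0.0164,0,0,0,0,0.03],[0.033,-0.0164,0,0,0,0,0.03],[0.033,-0.0164,0,0,0,0,0.03],[0.033,-0.0164,0,0,0,0,0.03],[0.02,-0.01,0,0,0,0,0.03],[0,0,0.008,0,0,0,0.03],[0,0,0,0,0,0,0.03]]'
python3 -m handwheel '[[0,0,0.008,0,0,0,0.03],[0,0,0,0,0,0,0.03],[0,0,0,0,0,0,0.03],[0,0,0,0,0,0,0.03]]'
python3 -c "
from h import *
go(430.7,336.2,45.5,91.9)"
```

```text
time: 32.22
eef_pos: [428.5, 335.7, 106.5]
orientation: [-3.138, 0.002, 1.607]
wrist_force: [-0.9, -0.8, -2.1]
grip_width: 42.3
time: 32.55
eef_pos: [431.9, 334.3, 100.7]
orientation: [-3.141, 0.0, 1.602]
wrist_force: [0.6, -0.3, -1.2]
grip_width: 42.6
at [431.9 334.3 100.7] yaw 91.8 shift mm [ 1.9 -1.1 55.2] rows>=1.4 rot [-0.     0.    -0.002] rows>=0.0
```

```bash
python3 -m handwheel '[[0.0018,-0.001,0.012,0,0,0,0.03],[0,0,0.014,0,0,0,0.03],[0,0,0.014,0,0,0,0.03],[0,0,0.011,0,0,0,0.03],[0,0,0.002,0,0,0,0.03],[0,0,0,0,0,0,0.03],[0,0,0,0,0,0,0.03]]'
python3 -m handwheel '[[0,0,0.0015,0,0,0,0.03],[0,0,0,0,0,0,0.03],[0,0,0,0,0,0,0.03]]'
```

```text
time: 33.13
eef_pos: [430.7, 337.1, 48.2]
orientation: [3.141, -0.0, 1.604]
wrist_force: [0.3, 1.1, -1.0]
grip_width: 42.2
time: 33.38
eef_pos: [430.8, 337.2, 47.0]
orientation: [3.141, -0.0, 1.604]
wrist_force: [0.1, 0.3, -1.6]
grip_width: 42.1
```

```bash
python3 -m handwheel '[[0,0,0.0012,0,0,0,0.03],[0,0,0.001,0,0,0,0.03],[0,0,0,0,0,0,0.03]]'
python3 -m handwheel '[[0,0,0.0005,0,0,0,0.03],[0,0,0,0,0,0,0.03],[0,0,0,0,0,0,0.052],[0,0,0,0,0,0,0.062],[0,0,0,0,0,0,0.062],[0,0,-0.008,0,0,0,0.062],[0,0,-0.02,0,0,0,0.062],[0,0,-0.03,0,0,0,0.062],[0,0,-0.03,0,0,0,0.062],[0,0,0,0,0,0,0.062]]'
python3 - <<'E'
from h import *
p,d=capture('top'); cv2.imwrite('pics/t5.png',p)
c,Rm=cam('top')
for Q,ce in comps('top',d,c,Rm,70,77,mn=100,roi=(350,680,180,400))+comps('top',d,c,Rm,63,69,mn=100,roi=(480,680,-450,-120))+comps('top',d,c,Rm,30,48,mn=100,roi=(430,680,-140,100)): print(ce.round(),len(Q),Q.mean(0).round(1))
for x,y in ((613.9,-300),(557.9,-364),(541.3,-266)): go(x,y,137,-90)
E
```

```text
time: 33.63
eef_pos: [430.8, 337.5, 45.3]
orientation: [3.141, -0.001, 1.604]
wrist_force: [-2.4, 0.8, 5.6]
grip_width: 42.0
time: 34.47
eef_pos: [434.2, 339.0, 138.7]
orientation: [3.132, -0.004, 1.604]
wrist_force: [1.7, 1.2, 0.8]
grip_width: 62.0
[147. 235.] 284 [572.7 333.4  73.2]
[178. 236.] 280 [571.6 262.   73.3]
[139. 300.] 313 [428.4 337.9  73.3]
[173. 303.] 305 [425.1 261.6  73.4]
[470. 198.] 111 [ 672.3 -387.3   65.8]
[389. 217.] 260 [ 625.9 -205.    65.9]
[431. 223.] 275 [ 613.5 -300.1   65.8]
[461. 249.] 290 [ 557.5 -364.4   65.9]
[417. 255.] 272 [ 541.5 -266.1   66. ]
[307. 223.] 1094 [613.7 -20.9  41.9]
[308. 257.] 1275 [535.3 -25.2  40.2]
at [433.1 338.3 136. ] yaw 91.9 shift mm [-644.   159.6   -1.8] rows>=16.6 rot [ 0.005  0.011 -3.108] rows>=25.3
at [433.1 338.3 136. ] yaw 91.9 shift mm [-706.1  101.6   -2.4] rows>=17.8 rot [ 0.005  0.011 -3.108] rows>=25.3
at [433.1 338.3 136. ] yaw 91.9 shift mm [-607.6   88.2   -2.2] rows>=15.3 rot [ 0.005  0.011 -3.108] rows>=25.3
```

View pics/t5.png

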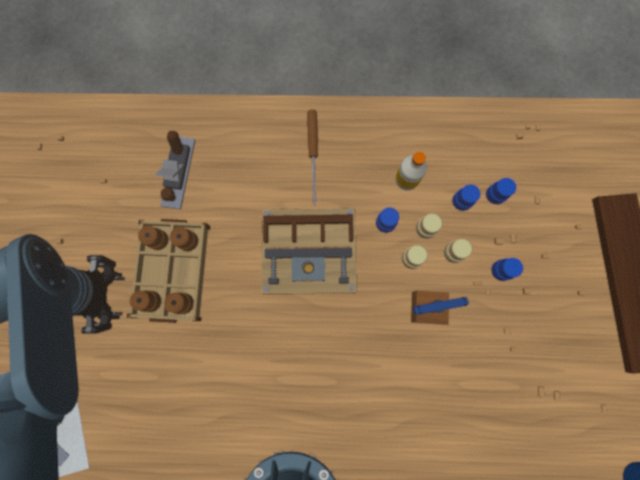

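```bash
python3 -m handwheel '[[-0.02,0.003,0,0,0,0,0.062],[-0.038,0.0055,0,0,0,0,0.062],[-0.038,0.0055,0,0,0,0,0.062],[-0.038,0.0055,0,0,0,0,0.062],[-0.038,0.0055,0,0,0,0,0.062],[-0.038,0.0055,0,0,0,0,0.062],[-0.038,0.0055,0,0,0,0,0.062],[-0.038,0.0055,0,0,0,0,0.062],[-0.038,0.0055,0,0,0,0,0.062],[-0.038,0.0055,0,0,0,0,0.062],[-0.038,0.0055,0,0,0,0,0.062],[-0.038,0.0055,0,0,0,0,0.062]]' 30
python3 -c "
from h import *
go(541.8,-266,137,91.9)"
```

```text
time: 35.52
eef_pos: [507.6, -100.3, 131.0]
orientation: [-3.14, -0.001, 1.604]
wrist_force: [0.7, 0.1, -0.5]
grip_width: 61.9
at [ 507.6 -100.3  131. ] yaw 91.9 shift mm [-166.7   28.7   -6.2] rows>=4.2 rot [-0.001 -0.001 -0.   ] rows>=0.0
```

```bash
python3 -m handwheel '[[-0.038,0.0064,-0.002,0,0,0,0.064],[-0.038,0.0064,-0.002,0,0,0,0.064],[-0.038,0.0064,-0.002,0,0,0,0.064],[-0.032,0.0055,0,0,0,0,0.064],[-0.016,0.003,0,0,0,0,0.064],[0,0,0,0,0,0,0.064],[0,0,0,0,0,0,0.064],[0,0,0,0,0,0,0.064]]' 30
cat > w.py <<'E'
from h import *
import sys
def look(name,*rng,roi=None,mn=100):
    n='wrist'; M=toolR(); t=get_obs()['eef_pos']; p,d=capture(n); c,Rm=cam(n); cv2.imwrite(f'pics/{name}.png',p)
    for zl,zh in rng:
      for Q,ce in comps(n,d,c,Rm,zl,zh,mn=mn,roi=roi):
        A=np.ascontiguousarray(Q[:,:2].astype(np.float32)); (x,y),r=cv2.minEnclosingCircle(A)
        L=(np.array([x,y,Q[:,2].mean()])-t)@M
        print(ce.round(),len(Q),'mean',Q.mean(0).round(1),'circ',round(x,1),round(y,1),round(r,1),'tool',L.round(1))
E
python3 - <<'E'
from w import *
look('w10',(62,70))
go(541.8,-266,137,91.9)
E
```

```text
time: 36.18
eef_pos: [540.6, -258.4, 136.8]
orientation: [-3.14, -0.002, 1.604]
wrist_force: [0.2, 0.0, -0.2]
grip_width: 64.0
[453. 167.] 3064 mean [ 626.5 -205.6   65.7] circ 627.7 -206.2 22.4 tool [49.2 88.9 71. ]
[548. 233.] 435 mean [ 712.9 -248.1   66. ] circ 730.2 -254.5 28.9 tool [ -2.5 189.8  70.5]
[323. 249.] 3056 mean [ 542.6 -265.6   65.7] circ 542.7 -266.9 22.3 tool [-8.7  1.9 71. ]
[423. 288.] 1584 mean [ 616.1 -293.6   65.6] circ 615.6 -300.1 22.3 tool [-44.3  73.7  71. ]
[177. 281.] 133 mean [ 435.8 -294.7   66. ] circ 433.4 -297.1 8.6 tool [ -35.3 -108.3   70.8]
[339. 364.] 1850 mean [ 558.8 -362.5   65.8] circ 558.5 -364.3 22.7 tool [-106.6   14.5   70.8]
[470. 439.] 752 mean [ 697.9 -466.9   65.7] circ 701.0 -468.3 22.6 tool [-215.2  153.5   70.4]
at [ 540.8 -258.1  137. ] yaw 91.9 shift mm [-8.   0.8  0. ] rows>=0.2 rot [-0.001 -0.001  0.001] rows>=0.0
```

```bash
python3 -m handwheel '[[-0.0083,0.0012,0.012,0,0,0,0.064],[0,0,0.018,0,0,0,0.064],[0,0,0.018,0,0,0,0.064],[0,0,0.018,0,0,0,0.064],[0,0,0.018,0,0,0,0.064],[0,0,0.013,0,0,0,0.064],[0,0,0.005,0,0,0,0.064],[0,0,0,0,0,0,0.064],[0,0,0,0,0,0,0.064]]' 30
python3 - <<'E'
from w import *
go(542.3,-266.4,35.3,91.9)
E
```

```text
time: 36.98
eef_pos: [543.1, -267.8, 36.0]
orientation: [3.141, 0.0, 1.604]
wrist_force: [0.5, 0.8, -0.1]
grip_width: 64.0
at [ 543.1 -267.8   36. ] yaw 91.9 shift mm [ 1.5 -0.7  0.7] rows>=0.0 rot [0. 0. 0.] rows>=0.0
```

```bash
python3 -m handwheel '[[0.001,-0.0005,0,0,0,0,0.03],[0,0,0,0,0,0,0.03],[0,0,0,0,0,0,0.03],[0,0,0,0,0,0,0.03],[0,0,0,0,0,0,0.03],[0,0,-0.006,0,0,0,0.03],[0,0,-0.014,0,0,0,0.03],[0,0,-0.02,0,0,0,0.03],[0,0,-0.025,0,0,0,0.03],[0,0,-0.015,0,0,0,0.03],[0,0,0,0,0,0,0.03],[0,0,0,0,0,0,0.03]]' 30
python3 - <<'E'
from w import *
go(591.3,-89,110,91.9)
n='wrist'; M=toolR(); t=get_obs()['eef_pos']; p,d=capture(n); c,Rm=cam(n)
look('w11',(t[2]+20,t[2]+40))
E
```

```text
time: 37.98
eef_pos: [542.7, -267.3, 116.6]
orientation: [3.14, 0.001, 1.604]
wrist_force: [-0.5, 0.3, -1.1]
grip_width: 42.0
at [ 542.7 -267.3  116.6] yaw 91.9 shift mm [176.6  54.4   6.5] rows>=4.6 rot [ 0.002  0.001 -0.   ] rows>=0.0
[321. 308.] 8982 mean [ 541.3 -262.9  143.6] circ 541.2 -259.8 34.7 tool [  6.9  -0.4 -28.4]
[637. 291.] 102 mean [ 722.3 -260.1  138.6] circ 725.8 -260.3 9.5 tool [  0.3 184.  -23.6]
```

```bash
cat >> w.py <<'E'
def held(name):
    n='wrist'; M=toolR(); t=get_obs()['eef_pos']; p,d=capture(n); c,Rm=cam(n); cv2.imwrite(f'pics/{name}.png',p)
    v,u=np.nonzero(d>0); P=c['eye']+rays(n,np.stack([u,v],1),c,Rm)*d[v,u][:,None]; L=(P-t)@M
    b=p[v,u].astype(int); k=(b[:,2]-b[:,0]>25)&(b[:,2]>110)&(np.hypot(L[:,0],L[:,1])<35)&(L[:,2]<-15)
    q=L[k]; zt=np.percentile(q[:,2],20); q=q[abs(q[:,2]-zt)<3]; A=np.ascontiguousarray(q[:,:2].astype(np.float32))
    print('held top tool z',zt.round(1),cv2.minEnclosingCircle(A),len(q))
E
python3 -c "
from w import *
held('w11b')"
```

```text
held top tool z -28.4 ((7.115780353546143, -0.5499153137207031), 33.57899475097656) 7091
```

View pics/w11b.png

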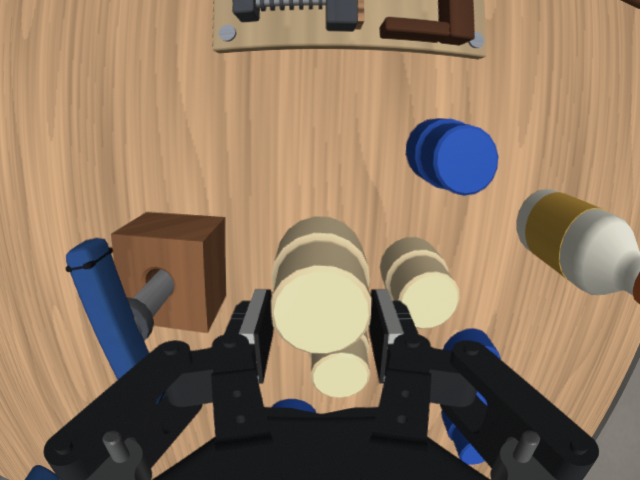

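```bash
cat >> w.py <<'E'
def pxtool(px,h):
    n='wrist'; M=toolR(); t=get_obs()['eef_pos']; c,Rm=cam(n)
    P=atz(n,px,t[2]+h,c,Rm); print(((P-t)@M).round(1))
E
python3 -c "
from w import *
pxtool([[272,310],[370,310],[321,267],[321,352]],31)"
```

```text
[[  3.5 -20.  -30.9]
 [  3.6  20.2 -31. ]
 [ 22.9   0.1 -31. ]
 [-17.6   0.1 -31. ]]
```

```bash
python3 -m handwheel '[[0.015,0.0047,0,0,0,0,0.03],[0.03,0.0093,0,0,0,0,0.03],[0.033,0.0101,0,0,0,0,0.03],[0.033,0.0101,0,0,0,0,0.03],[0.033,0.0101,0,0,0,0,0.03],[0.02,0.006,0,0,0,0,0.03],[0.0115,0.004,0,0,0,0,0.03],[0,0,0.01,0,0,0,0.03],[0,0,0,0,0,0,0.03],[0,0,0,0,0,0,0.03],[0,0,0,0,0,0,0.03],[0,0,0,0,0,0,0.03]]' 30
python3 - <<'E'
from w import *
go(591.3,-90,51,91.9)
p,d=capture('wrist'); cv2.imwrite('pics/w12.png',p)
E
```

```text
time: 39.13
eef_pos: [590.6, -91.1, 105.8]
orientation: [-3.142, 0.0, 1.602]
wrist_force: [-0.7, -1.1, -1.3]
grip_width: 41.9
at [590.6 -91.1 105.8] yaw 91.8 shift mm [ 1.1  0.7 54.8] rows>=1.4 rot [-0.     0.    -0.002] rows>=0.0
```

View pics/w12.png

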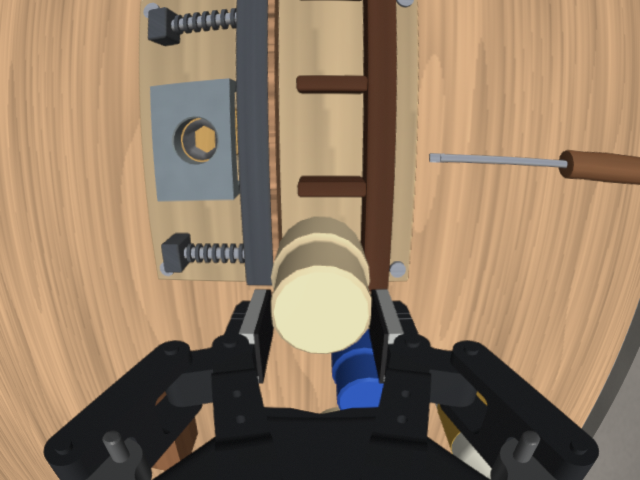

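```bash
python3 - <<'E'
from w import *
c,Rm=cam('wrist')
P=atz('wrist',[[332,187],[332,84],[368,187],[366,84],[278,187],[279,84],[204,140]],43,c,Rm); P[-1]=atz('wrist',[[204,140]],22,c,Rm)[0]
print(P.round(1))
a=np.radians(1.9)
for C in [(554.4,-23.9),(555.3,-24.6)]:
  X=(P[:,:2]-C)@np.array([[np.cos(a),-np.sin(a)],[np.sin(a),np.cos(a)]]); print(X.round(1))
E
```

```text
[[596.5 -54.6  43. ]
 [594.2   8.7  43. ]
 [618.9 -53.7  43. ]
 [614.5   9.7  43. ]
 [563.  -55.5  43. ]
 [562.6   8.   43. ]
 [509.1 -27.5  22. ]]
[[ 41.  -32.1]
 [ 40.8  31.2]
 [ 63.4 -31.9]
 [ 61.2  31.6]
 [  7.5 -31.9]
 [  9.2  31.6]
 [-45.4  -2.1]]
[[ 40.2 -31.3]
 [ 40.   32. ]
 [ 62.6 -31.2]
 [ 60.3  32.4]
 [  6.6 -31.2]
 [  8.3  32.4]
 [-46.3  -1.3]]
```

```bash
python3 -m handwheel '[[0.0007,0.0007,0.01,0,0,0,0.03],[0,0,0.01,0,0,0,0.03],[0,0,0.006,0,0,0,0.03],[0,0,0,0,0,0,0.03],[0,0,0,0,0,0,0.03],[0,0,0,0,0,0,0.03]]' 30
python3 - <<'E'
from w import *
go(591.3,-90,51,91.9)
E
python3 -m handwheel '[[0,0,0.005,0,0,0,0.03],[0,0,0.005,0,0,0,0.03],[0,0,0,0,0,0,0.03]]' 30
```

```text
time: 39.68
eef_pos: [591.5, -89.0, 79.7]
orientation: [-3.141, -0.0, 1.604]
wrist_force: [-0.6, 0.0, -1.3]
grip_width: 42.4
at [591.5 -89.   79.7] yaw 91.9 shift mm [-1.  -0.2 28.7] rows>=0.7 rot [-0. -0. -0.] rows>=0.0
time: 39.93
eef_pos: [590.7, -88.7, 68.7]
orientation: [-3.14, -0.001, 1.604]
wrist_force: [-1.0, 0.9, -1.1]
grip_width: 41.9
```

```bash
python3 -m handwheel '[[0,0,0.005,0,0,0,0.03],[0,0,0.005,0,0,0,0.03],[0,0,0.003,0,0,0,0.03],[0,0,0,0,0,0,0.03],[0,0,0,0,0,0,0.03]]' 30
python3 -m handwheel '[[0,0,0.0015,0,0,0,0.03],[0,0,0.0015,0,0,0,0.03],[0,0,0,0,0,0,0.03],[0,0,0,0,0,0,0.03]]' 30
```

```text
time: 40.35
eef_pos: [591.2, -88.9, 56.4]
orientation: [-3.141, -0.0, 1.604]
wrist_force: [-0.1, -1.1, -0.5]
grip_width: 42.1
time: 40.68
eef_pos: [591.4, -89.0, 53.8]
orientation: [-3.142, -0.0, 1.604]
wrist_force: [0.9, 0.3, -1.8]
grip_width: 42.2
```

```bash
python3 -m handwheel '[[0,0,0.0015,0,0,0,0.03],[0,0,0.0015,0,0,0,0.03],[0,0,0,0,0,0,0.03]]' 30
python3 -m handwheel '[[0,0,0.0005,0,0,0,0.03],[0,0,0,0,0,0,0.03],[0,0,0,0,0,0,0.052],[0,0,0,0,0,0,0.062],[0,0,0,0,0,0,0.062],[0,0,-0.008,0,0,0,0.062],[0,0,-0.02,0,0,0,0.062],[0,0,-0.03,0,0,0,0.062],[0,0,-0.03,0,0,0,0.062],[0,0,0,0,0,0,0.062]]'
python3 -c "
from h import *
go(615,-300,137,91.9)"
```

```text
time: 40.93
eef_pos: [591.9, -89.3, 52.4]
orientation: [3.141, 0.001, 1.604]
wrist_force: [-4.5, 0.6, 9.5]
grip_width: 42.3
time: 41.77
eef_pos: [595.5, -90.3, 145.6]
orientation: [3.131, 0.004, 1.604]
wrist_force: [1.0, -0.4, 1.0]
grip_width: 62.2
at [595.5 -90.3 145.6] yaw 91.9 shift mm [-210.2   12.4    9.6] rows>=5.3 rot [0.01  0.004 0.   ] rows>=0.1
```

```bash
python3 -m handwheel '[[-0.015,0.002,0,0,0,0,0.064],[-0.03,0.002,0,0,0,0,0.064],[-0.035,0.002,0.001,0,0,0,0.064],[-0.035,0.002,0.001,0,0,0,0.064],[-0.035,0.002,0,0,0,0,0.064],[-0.03,0.002,0,0,0,0,0.064],[-0.02,0.002,0,0,0,0,0.064],[-0.01,0.002,0,0,0,0,0.064],[0,0,0,0,0,0,0.064],[0,0,0,0,0,0,0.064],[0,0,0,0,0,0,0.064]]' 30
python3 - <<'E'
from w import *
look('w13',(62,70))
go(614.8,-300,36,91.9)
p,d=capture('top'); c,Rm=cam('top')
for Q,ce in comps('top',d,c,Rm,77,84,mn=60,roi=(540,640,-130,80)): print(ce.round(),len(Q),Q.mean(0).round(1))
E
```

```text
time: 42.68
eef_pos: [614.1, -296.9, 135.6]
orientation: [-3.141, -0.001, 1.605]
wrist_force: [-0.5, 1.0, 0.5]
grip_width: 63.9
[348. 101.] 3714 mean [ 627.5 -206.4   65.7] circ 627.7 -206.4 22.1 tool [89.8 16.8 70.1]
[469. 177.] 354 mean [ 711.6 -250.    66.1] circ 724.9 -254.1 27.6 tool [ 38.8 112.3  69.5]
[322. 243.] 3136 mean [ 615.2 -300.    65.7] circ 615.3 -301.4 22.4 tool [-4.6  1.2 69.9]
[ 87. 231.] 149 mean [ 436.3 -296.8   66.1] circ 431.2 -299.7 9.8 tool [   3.2 -182.7   69.7]
[257. 322.] 1036 mean [ 569.7 -363.4   65.7] circ 562.4 -364.8 21.6 tool [-66.2 -53.8  69.9]
[391. 355.] 682 mean [ 672.4 -390.7   65.6] circ 678.3 -390.6 21.4 tool [-96.   61.1  69.8]
at [ 614.3 -296.6  135.9] yaw 92.0 shift mm [-3.5  0.5 99.9] rows>=2.5 rot [-0.001 -0.001  0.001] rows>=0.0
[336. 230.] 291 [590.  -88.3  80.5]
```

View pics/w13.png

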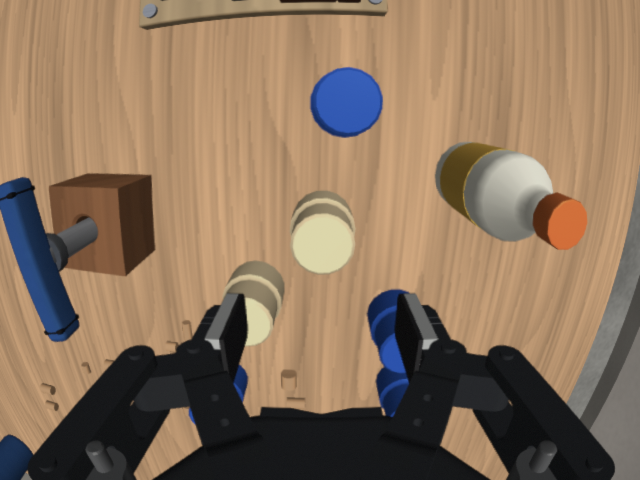

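```bash
python3 -m handwheel '[[-0.0033,0.0008,0.012,0,0,0,0.064],[0,0,0.018,0,0,0,0.064],[0,0,0.018,0,0,0,0.064],[0,0,0.018,0,0,0,0.064],[0,0,0.018,0,0,0,0.064],[0,0,0.012,0,0,0,0.064],[0,0,0.003,0,0,0,0.064],[0,0,0,0,0,0,0.064],[0,0,0,0,0,0,0.064]]' 30
python3 - <<'E'
from w import *
go(615,-300.4,35.5,91.9)
E
```

```text
time: 43.53
eef_pos: [615.8, -301.7, 37.9]
orientation: [3.141, 0.001, 1.604]
wrist_force: [0.4, 0.2, 0.9]
grip_width: 64.1
at [ 615.8 -301.7   37.9] yaw 91.9 shift mm [ 1.3 -0.7  2.4] rows>=0.1 rot [0.001 0.001 0.   ] rows>=0.0
```

```bash
python3 -m handwheel '[[0.0005,-0.0005,0.002,0,0,0,0.03],[0,0,0,0,0,0,0.03],[0,0,0,0,0,0,0.03],[0,0,0,0,0,0,0.03],[0,0,0,0,0,0,0.03],[0,0,-0.006,0,0,0,0.03],[0,0,-0.014,0,0,0,0.03],[0,0,-0.02,0,0,0,0.03],[0,0,-0.025,0,0,0,0.03],[0,0,-0.017,0,0,0,0.03],[0,0,0,0,0,0,0.03],[0,0,0,0,0,0,0.03]]' 30
python3 - <<'E'
from w import *
go(589.3,-24.3,117,91.9)
E
```

```text
time: 44.53
eef_pos: [615.5, -301.7, 119.0]
orientation: [3.139, 0.002, 1.604]
wrist_force: [-0.1, 1.0, -1.6]
grip_width: 42.2
at [ 615.5 -301.7  119. ] yaw 91.9 shift mm [278.1 -17.    1.4] rows>=7.0 rot [ 0.002  0.002 -0.   ] rows>=0.0
```

```bash
python3 -m handwheel '[[0.01,-0.001,-0.01,0,0,0,0.03],[0.028,-0.002,-0.005,0,0,0,0.03],[0.038,-0.002,0,0,0,0,0.03],[0.038,-0.002,0,0,0,0,0.03],[0.038,-0.002,0,0,0,0,0.03],[0.038,-0.002,0,0,0,0,0.03],[0.036,-0.002,0,0,0,0,0.03],[0.03,-0.002,0,0,0,0,0.03],[0.018,-0.001,0,0,0,0,0.03],[0.004,0,0,0,0,0,0.03],[0,0,0,0,0,0,0.03],[0,0,0,0,0,0,0.03]]' 30
python3 -m handwheel '[[0,0,0.01,0,0,0,0.03],[0,0,0,0,0,0,0.03],[0,0,0,0,0,0,0.03]]' 30
python3 - <<'E'
from w import *
go(589.3,-24.0,52,91.9)
E
```

```text
time: 45.53
eef_pos: [589.1, -23.9, 131.7]
orientation: [-3.14, 0.0, 1.604]
wrist_force: [0.4, -1.5, -0.8]
grip_width: 42.1
time: 45.78
eef_pos: [588.7, -24.8, 120.9]
orientation: [-3.139, -0.001, 1.602]
wrist_force: [0.3, -0.1, -0.3]
grip_width: 42.6
at [588.7 -24.8 120.9] yaw 91.8 shift mm [ 0.7  0.7 68.9] rows>=1.7 rot [-0.002 -0.001 -0.002] rows>=0.0
```

```bash
python3 -m handwheel '[[0.0002,0.0003,0.01,0,0,0,0.03],[0,0,0.012,0,0,0,0.03],[0,0,0.012,0,0,0,0.03],[0,0,0.006,0,0,0,0.03],[0,0,0,0,0,0,0.03],[0,0,0,0,0,0,0.03],[0,0,0,0,0,0,0.03]]' 30
python3 - <<'E'
from w import *
go(589.3,-24.0,52,91.9)
E
python3 -m handwheel '[[0,0,0.005,0,0,0,0.03],[0,0,0.005,0,0,0,0.03],[0,0,0,0,0,0,0.03]]' 30
```

```text
time: 46.37
eef_pos: [590.2, -23.6, 82.5]
orientation: [3.141, 0.0, 1.604]
wrist_force: [0.0, 0.5, -0.7]
grip_width: 42.0
at [590.2 -23.6  82.5] yaw 91.9 shift mm [-0.4 -0.9 30.5] rows>=0.8 rot [ 0.  0. -0.] rows>=0.0
time: 46.62
eef_pos: [589.3, -23.4, 71.4]
orientation: [-3.14, -0.0, 1.604]
wrist_force: [-0.2, -0.7, -1.4]
grip_width: 42.5
```

```bash
python3 -m handwheel '[[0,-0.0003,0.005,0,0,0,0.03],[0,0,0.005,0,0,0,0.03],[0,0,0.005,0,0,0,0.03],[0,0,0,0,0,0,0.03],[0,0,0,0,0,0,0.03]]' 30
python3 -m handwheel '[[0,0,0.0015,0,0,0,0.03],[0,0,0.0015,0,0,0,0.03],[0,0,0,0,0,0,0.03],[0,0,0,0,0,0,0.03]]' 30
```

```text
time: 47.03
eef_pos: [589.1, -23.5, 56.7]
orientation: [-3.14, -0.0, 1.604]
wrist_force: [0.5, 0.3, -0.4]
grip_width: 42.4
time: 47.37
eef_pos: [589.6, -23.6, 54.3]
orientation: [3.142, -0.0, 1.604]
wrist_force: [0.1, -0.1, -0.3]
grip_width: 42.3
```

```bash
python3 -m handwheel '[[0,0,0.0012,0,0,0,0.03],[0,0,0.001,0,0,0,0.03],[0,0,0,0,0,0,0.03]]' 30
python3 -m handwheel '[[0,0,0.0005,0,0,0,0.03],[0,0,0,0,0,0,0.03],[0,0,0,0,0,0,0.052],[0,0,0,0,0,0,0.062],[0,0,0,0,0,0,0.062],[0,0,-0.008,0,0,0,0.062],[0,0,-0.02,0,0,0,0.062],[0,0,-0.03,0,0,0,0.062],[0,0,-0.03,0,0,0,0.062],[0,0,0,0,0,0,0.062]]'
python3 -c "
from h import *
go(558.5,-364.3,137,91.9)"
```

```text
time: 47.62
eef_pos: [589.4, -23.6, 51.9]
orientation: [-3.141, -0.0, 1.604]
wrist_force: [-0.4, -0.7, -0.6]
grip_width: 42.2
time: 48.45
eef_pos: [593.9, -24.5, 147.1]
orientation: [3.131, 0.003, 1.604]
wrist_force: [1.5, -0.7, 0.5]
grip_width: 62.2
at [593.9 -24.5 147.1] yaw 91.9 shift mm [-338.4  -46.7   10.6] rows>=8.5 rot [0.011 0.003 0.   ] rows>=0.1
```

```bash
python3 -m handwheel '[[-0.014,-0.0018,0,0,0,0,0.064],[-0.03,-0.0038,0,0,0,0,0.064],[-0.038,-0.0048,0,0,0,0,0.064],[-0.038,-0.0048,0,0,0,0,0.064],[-0.038,-0.0048,0,0,0,0,0.064],[-0.038,-0.0048,0,0,0,0,0.064],[-0.038,-0.0048,0,0,0,0,0.064],[-0.038,-0.0048,0,0,0,0,0.064],[-0.034,-0.0043,0,0,0,0,0.064],[-0.022,-0.0028,0,0,0,0,0.064],[-0.0105,-0.0015,0,0,0,0,0.064],[0,0,0,0,0,0,0.064]]' 30
python3 -m handwheel '[[0,0,0,0,0,0,0.064],[0,0,0,0,0,0,0.064]]' 30
python3 - <<'E'
from w import *
look('w14',(62,70))
go(558.3,-364.3,36,91.9)
p,d=capture('top'); c,Rm=cam('top'); cv2.imwrite('pics/t6.png',p)
for Q,ce in comps('top',d,c,Rm,77,84,mn=60,roi=(540,640,-130,80)): print(ce.round(),len(Q),Q.mean(0).round(1))
E
```

```text
time: 49.45
eef_pos: [556.2, -365.9, 138.5]
orientation: [-3.14, -0.001, 1.6]
wrist_force: [-0.0, 0.6, 0.2]
grip_width: 64.4
time: 49.62
eef_pos: [557.7, -361.6, 139.0]
orientation: [-3.141, -0.001, 1.605]
wrist_force: [-1.3, 0.7, -0.0]
grip_width: 64.0
[436.  20.] 2398 mean [ 627.2 -211.3   65.5] circ 627.8 -206.8 22.1 tool [152.2  75.3  73.7]
[542. 107.] 403 mean [ 711.  -259.5   65.9] circ 726.7 -258.3 28.2 tool [ 97.4 172.4  73.1]
[146. 144.] 137 mean [ 436.8 -298.8   66.2] circ 431.1 -299.7 9.7 tool [  66.1 -124.4   73. ]
[322. 240.] 3053 mean [ 558.8 -364.    65.7] circ 558.8 -365.3 22.3 tool [-3.8  1.1 73.4]
[485. 275.] 2122 mean [ 682.7 -387.2   65.6] circ 684.5 -388.3 22.5 tool [-31.  125.9  73.3]
[483. 347.] 330 mean [ 696.5 -453.3   65.1] circ 698.7 -455.4 16.6 tool [-98.6 137.8  73.7]
[268. 365.] 1782 mean [ 519.7 -471.7   65.7] circ 519.1 -473.6 22.4 tool [-110.7  -42.4   73.2]
[ 14. 451.] 158 mean [ 104.7 -722.7   66. ] circ 93.5 -734.8 32.4 tool [-357.2 -476.6   72.9]
at [ 558.  -361.4  139.3] yaw 92.0 shift mm [ -3.    0.3 103.3] rows>=2.6 rot [-0.    -0.001  0.002] rows>=0.0
[336. 230.] 294 [589.9 -88.5  80.7]
[306. 231.] 287 [587.7 -23.   80.7]
```

View pics/t6.png

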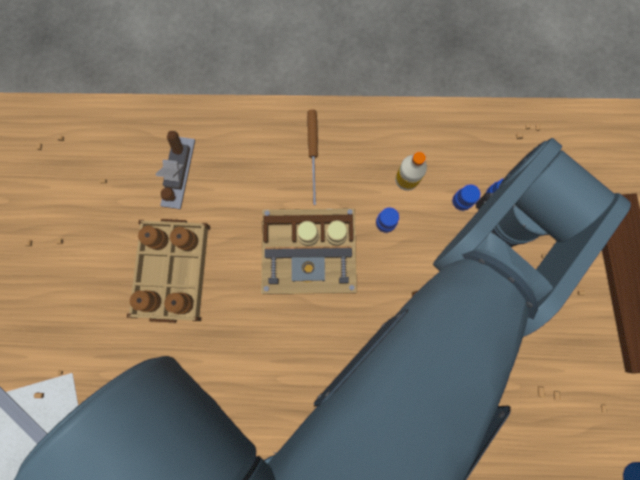

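```bash
python3 -m handwheel '[[-0.0027,0.0003,0.012,0,0,0,0.064],[0,0,0.018,0,0,0,0.064],[0,0,0.018,0,0,0,0.064],[0,0,0.018,0,0,0,0.064],[0,0,0.018,0,0,0,0.064],[0,0,0.012,0,0,0,0.064],[0,0,0.007,0,0,0,0.064],[0,0,0,0,0,0,0.064],[0,0,0,0,0,0,0.064]]' 30
python3 - <<'E'
from w import *
go(558.6,-364.6,36,91.9)
E
```

```text
time: 50.47
eef_pos: [558.4, -365.8, 36.6]
orientation: [-3.142, -0.0, 1.604]
wrist_force: [-0.2, 0.6, 0.8]
grip_width: 63.9
at [ 558.4 -365.8   36.6] yaw 91.9 shift mm [1.2 0.3 0.6] rows>=0.0 rot [-0. -0.  0.] rows>=0.0
```

```bash
python3 -m handwheel '[[0.0006,0.0002,0.0005,0,0,0,0.03],[0,0,0,0,0,0,0.03],[0,0,0,0,0,0,0.03],[0,0,0,0,0,0,0.03],[0,0,0,0,0,0,0.03],[0,0,-0.006,0,0,0,0.03],[0,0,-0.014,0,0,0,0.03],[0,0,-0.02,0,0,0,0.03],[0,0,-0.025,0,0,0,0.03],[0,0,-0.025,0,0,0,0.03],[0,0,0,0,0,0,0.03],[0,0,0,0,0,0,0.03]]' 30
python3 - <<'E'
from w import *
go(587.2,42,130,91.9)
E
```

```text
time: 51.47
eef_pos: [559.4, -366.5, 128.9]
orientation: [3.138, 0.003, 1.604]
wrist_force: [0.1, 0.1, -1.4]
grip_width: 42.1
at [ 559.4 -366.5  128.9] yaw 91.9 shift mm [407.4  41.2  -2.3] rows>=10.2 rot [ 0.003  0.003 -0.   ] rows>=0.0
```

```bash
python3 -m handwheel '[[0.018,0.0018,-0.001,0,0,0,0.03],[0.033,0.0034,-0.001,0,0,0,0.03],[0.038,0.004,0,0,0,0,0.03],[0.038,0.004,0,0,0,0,0.03],[0.038,0.004,0,0,0,0,0.03],[0.038,0.004,0,0,0,0,0.03],[0.038,0.004,0,0,0,0,0.03],[0.038,0.004,0,0,0,0,0.03],[0.038,0.004,0,0,0,0,0.03],[0.038,0.004,0,0,0,0,0.03],[0.032,0.0033,0,0,0,0,0.03],[0.02,0.002,0,0,0,0,0.03]]' 30
python3 -m handwheel '[[0,0,0,0,0,0,0.03],[0,0,0.01,0,0,0,0.03],[0,0,0,0,0,0,0.03],[0,0,0,0,0,0,0.03],[0,0,0,0,0,0,0.03]]' 30
python3 - <<'E'
from w import *
go(587.2,42.0,52,91.9)
E
```

```text
time: 52.47
eef_pos: [585.2, 47.1, 126.3]
orientation: [-3.138, -0.002, 1.606]
wrist_force: [0.1, 0.1, -1.4]
grip_width: 41.9
time: 52.88
eef_pos: [586.8, 41.7, 117.3]
orientation: [-3.14, -0.0, 1.602]
wrist_force: [-0.2, 0.2, -0.8]
grip_width: 41.7
at [586.8  41.7 117.3] yaw 91.8 shift mm [ 0.3  0.5 65.3] rows>=1.6 rot [-0.002 -0.    -0.002] rows>=0.0
```

```bash
python3 -m handwheel '[[0,0.0003,0.01,0,0,0,0.03],[0,0,0.012,0,0,0,0.03],[0,0,0.01,0,0,0,0.03],[0,0,0.004,0,0,0,0.03],[0,0,0,0,0,0,0.03],[0,0,0,0,0,0,0.03],[0,0,0,0,0,0,0.03]]' 30
python3 - <<'E'
from w import *
go(587.2,42.0,52,91.9)
E
python3 -m handwheel '[[0,0,0.005,0,0,0,0.03],[0,0,0.005,0,0,0,0.03],[0,0,0,0,0,0,0.03]]' 30
```

```text
time: 53.47
eef_pos: [588.0, 42.7, 82.3]
orientation: [3.141, 0.0, 1.604]
wrist_force: [-0.0, 0.3, -0.7]
grip_width: 42.1
at [588.   42.7  82.3] yaw 91.9 shift mm [-0.7 -0.8 30.3] rows>=0.8 rot [ 0.  0. -0.] rows>=0.0
time: 53.72
eef_pos: [587.0, 42.9, 71.1]
orientation: [-3.14, -0.0, 1.604]
wrist_force: [-0.5, 1.0, -1.0]
grip_width: 41.9
```

```bash
python3 -m handwheel '[[-0.0005,-0.0003,0.005,0,0,0,0.03],[0,0,0.005,0,0,0,0.03],[0,0,0.005,0,0,0,0.03],[0,0,0,0,0,0,0.03],[0,0,0,0,0,0,0.03]]' 30
python3 -m handwheel '[[0,0,0.0015,0,0,0,0.03],[0,0,0.0015,0,0,0,0.03],[0,0,0.0012,0,0,0,0.03],[0,0,0,0,0,0,0.03],[0,0,0,0,0,0,0.03]]' 30
```

```text
time: 54.13
eef_pos: [586.9, 42.3, 56.5]
orientation: [-3.14, -0.0, 1.604]
wrist_force: [0.5, -0.3, -1.6]
grip_width: 41.8
time: 54.55
eef_pos: [587.4, 42.3, 52.9]
orientation: [3.141, -0.0, 1.604]
wrist_force: [0.1, -0.3, -0.9]
grip_width: 41.9
```

```bash
python3 -m handwheel '[[0,0,0.0012,0,0,0,0.03],[0,0,0,0,0,0,0.03],[0,0,0,0,0,0,0.03]]' 30
python3 -m handwheel '[[0,0,0.0003,0,0,0,0.03],[0,0,0,0,0,0,0.03],[0,0,0,0,0,0,0.052],[0,0,0,0,0,0,0.062],[0,0,0,0,0,0,0.062],[0,0,-0.008,0,0,0,0.062],[0,0,-0.02,0,0,0,0.062],[0,0,-0.03,0,0,0,0.062],[0,0,-0.03,0,0,0,0.062],[0,0,-0.02,0,0,0,0.062]]'
python3 -c "
from h import *
go(429.5,-298.2,178,101.6)"
```

```text
time: 54.8
eef_pos: [587.6, 42.3, 52.7]
orientation: [3.141, 0.0, 1.604]
wrist_force: [-3.3, -0.3, 6.0]
grip_width: 41.7
time: 55.63
eef_pos: [588.6, 42.2, 162.9]
orientation: [3.138, 0.0, 1.604]
wrist_force: [-0.1, -0.9, 0.9]
grip_width: 62.4
at [588.6  42.2 162.9] yaw 91.9 shift mm [-334.9 -170.2  -15.5] rows>=9.4 rot [ 0.003  0.001 -0.169] rows>=1.4
```

```bash
python3 -m handwheel '[[-0.012,-0.006,-0.005,0,0,0,0.062],[-0.028,-0.0142,-0.004,0,0,0,0.062],[-0.034,-0.0173,-0.004,0,0,0,0.062],[-0.036,-0.0183,0,0,0,0,0.062],[-0.036,-0.0183,0,0,0,0,0.062],[-0.036,-0.0183,0,0,0,0,0.062],[-0.036,-0.0183,0,0,0,0,0.062],[-0.036,-0.0183,0,0,0,0,0.062],[-0.034,-0.0173,0,0,0,0,0.062],[-0.028,-0.0142,0,0,0,0,0.062],[-0.019,-0.0095,0,0,0,-0.08,0.062],[0,0,0,0,0,-0.089,0.062]]'
python3 -m handwheel '[[0,0,0,0,0,0,0.062],[0,0,0,0,0,0,0.062],[0,0,0,0,0,0,0.062],[0,0,0,0,0,0,0.062]]'
python3 - <<'E'
from w import *
go(429.5,-298.2,105,101.6)
n='wrist'; p,d=capture(n); c,Rm=cam(n)
for Q,ce in comps(n,d,c,Rm,126,142,mn=300):
    A=np.ascontiguousarray(Q[:,:2].astype(np.float32)); print(cv2.minAreaRect(A),len(Q))
cv2.imwrite('pics/w15.png',p)
p,d=capture('top'); c,Rm=cam('top'); cv2.imwrite('pics/t7.png',p)
for Q,ce in comps('top',d,c,Rm,77,84,mn=60,roi=(540,640,-130,80))+comps('top',d,c,Rm,128,140,mn=60,roi=(340,540,-400,-200)):
    A=np.ascontiguousarray(Q[:,:2].astype(np.float32)); print(ce.round(),len(Q),Q.mean(0).round(1),cv2.minAreaRect(A))
E
```

```text
time: 56.63
eef_pos: [425.8, -302.1, 171.9]
orientation: [-3.14, 0.001, 1.772]
wrist_force: [0.8, 0.2, 0.8]
grip_width: 61.9
time: 56.97
eef_pos: [428.6, -297.4, 172.2]
orientation: [-3.141, -0.0, 1.772]
wrist_force: [-0.2, 0.1, 0.6]
grip_width: 62.0
at [ 428.6 -297.4  172.2] yaw 101.5 shift mm [-1.   0.7 67.2] rows>=1.7 rot [-0.    -0.    -0.001] rows>=0.0
((430.39727783203125, -298.89385986328125), (18.771270751953125, 109.18907928466797), 11.340134620666504) 5091
[336. 230.] 295 [589.9 -88.6  80.7] ((590.0247802734375, -88.91751861572266), (43.053932189941406, 41.8317985534668), 0.7802081108093262)
[276. 231.] 289 [586.   43.3  80.5] ((586.3543090820312, 43.1790771484375), (40.95151901245117, 42.22376251220703), 1.3794442415237427)
[306. 231.] 293 [587.4 -23.   80.5] ((587.4179077148438, -22.964078903198242), (40.7628059387207, 41.93543243408203), 2.239257574081421)
[423. 309.] 153 [ 423.1 -262.1  134.7] ((422.6754455566406, -265.9571533203125), (17.655019760131836, 42.75688552856445), 11.826470375061035)
```

View pics/w15.png

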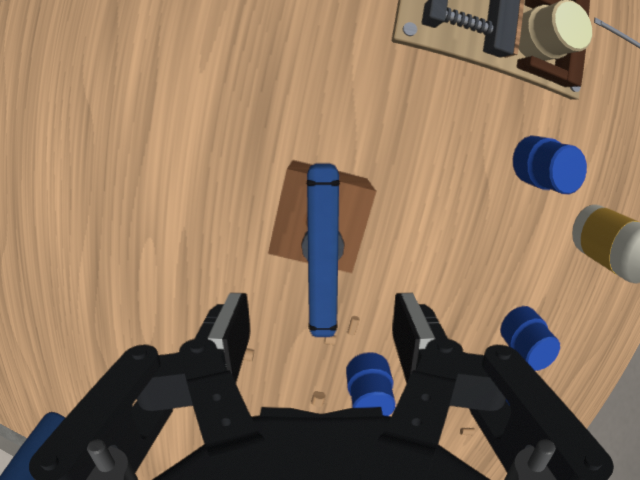

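View pics/t7.png

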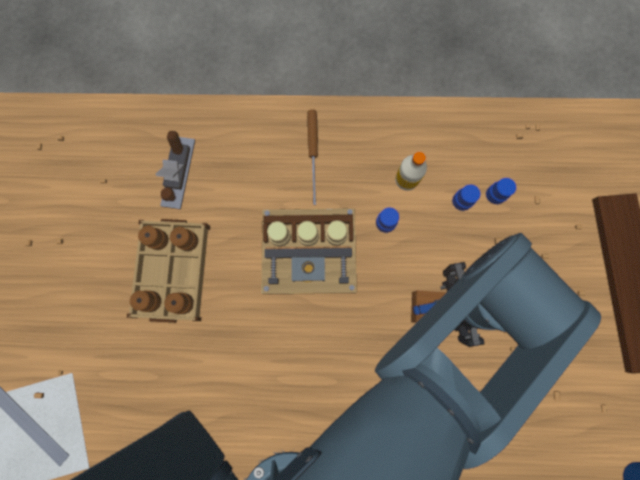

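```bash
python3 -m handwheel '[[-0.0006,0.001,0.012,0,0,0,0.062],[0,0,0.014,0,0,0,0.062],[0,0,0.014,0,0,0,0.062],[0,0,0.014,0,0,0,0.062],[0,0,0.011,0,0,0,0.05],[0,0,0,0,0,0,0.04],[0,0,0,0,0,0,0],[0,0,0,0,0,0,0],[0,0,0,0,0,0,0],[0,0,0,0,0,0,0],[0,0,0,0,0,0,0],[0,0,0,0,0,0,0]]' 80
python3 -c "
from h import *
go(430,-298.5,105,101.5)"
```

```text
time: 58.07
eef_pos: [430.0, -298.9, 108.1]
orientation: [3.141, 0.001, 1.773]
wrist_force: [0.4, -0.0, 2.1]
grip_width: 15.1
at [ 430.  -298.9  108.1] yaw 101.6 shift mm [0.4 0.1 3.1] rows>=0.1 rot [0.001 0.001 0.001] rows>=0.0
```

```bash
python3 -m handwheel '[[0,0,-0.005,0,0,0,0],[0,0,-0.007,0,0,0,0],[0,0,-0.008,0,0,0,0],[0,0,-0.009,0,0,0,0],[0,0,-0.009,0,0,0,0],[0,0,-0.009,0,0,0,0],[0,0,-0.01,0,0,0,0],[0,0,-0.01,0,0,0,0],[0,0,-0.006,0,0,0,0],[0,0,0,0,0,0,0],[0,0,0,0,0,0,0],[0,0,0,0,0,0,0]]'
python3 - <<'E'
from h import *
go(512.8,-25.8,176,101.5)
n='wrist'; p,d=capture(n); c,Rm=cam(n)
o=get_obs(); M=toolR(); t=o['eef_pos']
v,u=np.nonzero(d>0); P=c['eye']+rays(n,np.stack([u,v],1),c,Rm)*d[v,u][:,None]; L=(P-t)@M
k=(p[v,u,0]>90)&(p[v,u,2]<60)&(np.abs(L[:,1])<30)&(np.abs(L[:,0])<80)&(np.abs(L[:,2])<60)
print(k.sum(),L[k].min(0),L[k].max(0))
E
```

```text
time: 59.07
eef_pos: [429.4, -298.2, 179.9]
orientation: [-3.141, -0.001, 1.773]
wrist_force: [-0.4, 0.2, -6.1]
grip_width: 15.2
at [ 429.4 -298.2  179.9] yaw 101.6 shift mm [250.2 136.4   4. ] rows>=7.1 rot [-0.    -0.001  0.001] rows>=0.0
7878 [-54.33628259  -8.14288994 -29.40922168] [ 54.16936422   8.60375635 -16.85022   ]
```

```bash
python3 -m handwheel '[[0.014,0.0076,0,0,0,0,0],[0.03,0.01636,0,0,0,0,0],[0.0335,0.01826,0,0,0,0,0],[0.0335,0.01826,0,0,0,0,0],[0.0335,0.01826,0,0,0,0,0],[0.0335,0.01826,0,0,0,0,0],[0.032,0.01745,0,0,0,0,0],[0.024,0.0131,0,0,0,0,0],[0.016,0.0087,0,0,0,0,0],[0,0,0.008,0,0,0,0],[0,0,0,0,0,0,0],[0,0,0,0,0,0,0]]'
python3 -m handwheel '[[0,0,0.008,0,0,0,0],[0,0,0,0,0,0,0],[0,0,0,0,0,0,0],[0,0,0,0,0,0,0]]'
python3 -c "
from h import *
go(512.8,-26.0,129,101.5)"
```

```text
time: 60.12
eef_pos: [512.0, -26.4, 171.2]
orientation: [-3.139, -0.001, 1.773]
wrist_force: [0.3, -0.5, -4.1]
grip_width: 15.0
time: 60.45
eef_pos: [512.8, -27.0, 164.3]
orientation: [-3.141, -0.0, 1.772]
wrist_force: [-0.0, 0.5, -4.6]
grip_width: 14.9
at [512.8 -27.  164.3] yaw 101.5 shift mm [ 1.   0.2 35.3] rows>=0.9 rot [-0. -0.  0.] rows>=0.0
```

```bash
python3 -m handwheel '[[0.0007,0,0.008,0,0,0,0],[0,0,0.008,0,0,0,0],[0,0,0.008,0,0,0,0],[0,0,0,0,0,0,0],[0,0,0,0,0,0,0],[0,0,0,0,0,0,0],[0,0,0,0,0,0,0]]'
python3 -c "
from h import *
go(512.8,-26.0,129,101.5)"
```

```text
time: 61.03
eef_pos: [513.2, -25.7, 140.7]
orientation: [3.141, 0.0, 1.773]
wrist_force: [0.5, 1.2, -3.6]
grip_width: 15.0
at [513.2 -25.7 140.7] yaw 101.6 shift mm [-0.2 -0.4 11.7] rows>=0.3 rot [0.001 0.    0.001] rows>=0.0
```

```bash
python3 -m handwheel '[[-0.0003,-0.0003,0.004,0,0,0,0],[0,0,0.004,0,0,0,0],[0,0,0.003,0,0,0,0],[0,0,0,0,0,0,0]]'
python3 -m handwheel '[[0,0,0.002,0,0,0,0],[0,0,0.002,0,0,0,0],[0,0,0,0,0,0,0]]'
```

```text
time: 61.37
eef_pos: [512.5, -25.9, 129.0]
orientation: [-3.141, -0.0, 1.773]
wrist_force: [-0.4, -0.5, -3.9]
grip_width: 15.4
time: 61.62
eef_pos: [514.5, -26.5, 128.1]
orientation: [3.138, 0.002, 1.773]
wrist_force: [-2.7, 0.5, 11.9]
grip_width: 14.8
```

```bash
python3 -m handwheel '[[0,0,-0.003,0,0,0,0],[0,0,-0.002,0,0,0,0],[0,0,0,0,0,0,0]]'
python3 - <<'E'
from h import *
p=cv2.imread('pics/w12.png'); cv2.imwrite('pics/w12z.png',cv2.resize(p[100:180,164:244],None,fx=7,fy=7,interpolation=cv2.INTER_CUBIC))
go(512.8,-26.0,129,101.5)
E
```

```text
time: 61.87
eef_pos: [512.7, -26.0, 130.5]
orientation: [3.141, 0.0, 1.773]
wrist_force: [0.1, -0.2, -5.3]
grip_width: 14.8
at [512.7 -26.  130.5] yaw 101.6 shift mm [-0.   0.1  1.5] rows>=0.0 rot [0.    0.    0.001] rows>=0.0
```

View pics/w12z.png

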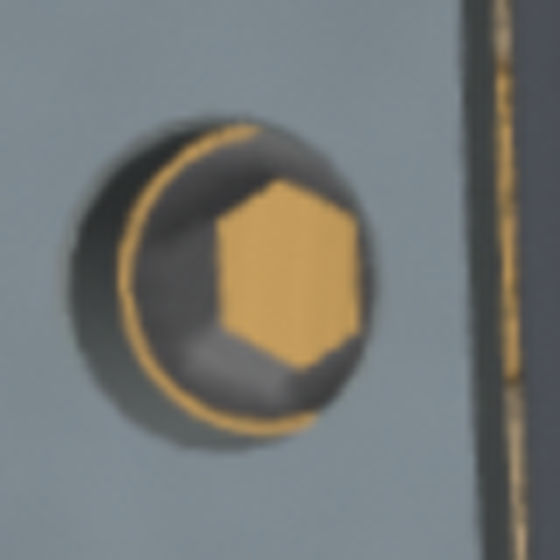

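```bash
python3 - <<'E'
from h import *
c,Rm=cam('wrist'); o=get_obs(); M=toolR()
off=M.T@(c['eye']-o['eef_pos']); Rr=M.T@Rm
M2=R.from_euler('xyz',[-3.142,0,1.6025]).as_matrix(); c2=dict(c); c2['eye']=np.array([590.6,-91.1,105.8])+M2@off; Rm2=M2@Rr
z=np.array([(283,179),(356,215),(358,328),(300,370),(222,330),(217,220)],float)
P=atz('wrist',z/7-.5+.5/7+[164,100],22,c2,Rm2); ce=(P[0]+P[3])/2; print(P[:,:2].round(1),P.mean(0))
for a,b in ((0,1),(1,2),(2,3),(3,4),(4,5),(5,0)):
    e=P[b]-P[a]; print(np.degrees(np.arctan2(e[1],e[0])).round(1)%60, np.hypot(*e[:2]).round(1))
for a,b in ((0,3),(1,4),(2,5)):
    e=P[b]-P[a]; print('diag',np.degrees(np.arctan2(e[1],e[0])).round(1)%60, np.hypot(*e[:2]).round(1))
E
```

```text
[[509.  -17.3]
 [516.5 -21. ]
 [516.6 -32.1]
 [510.6 -36.2]
 [502.5 -32.1]
 [502.1 -21.2]] [509.54628462 -26.6657321   22.        ]
33.6 8.3
30.5 11.1
33.900000000000006 7.3
33.19999999999999 9.1
31.799999999999997 10.9
29.1 7.9
diag 34.599999999999994 18.9
diag 38.19999999999999 17.9
diag 23.0 18.1
```

```bash
python3 -m handwheel '[[0,0,0,0,0,0.08,0],[0,0,0,0,0,0.07,0],[0,0,0,0,0,0,0],[0,0,0,0,0,0,0],[0,0,0,0,0,0,0]]'
python3 -c "
from h import *
go(512.8,-26.0,129,93)"
python3 -m handwheel '[[0,0,0.002,0,0,0,0],[0,0,0.002,0,0,0,0],[0,0,0.0015,0,0,0,0],[0,0,0,0,0,0,0]]'
```

```text
time: 62.28
eef_pos: [512.4, -25.9, 130.0]
orientation: [-3.141, -0.0, 1.625]
wrist_force: [0.8, -0.1, -5.6]
grip_width: 15.0
at [512.4 -25.9 130. ] yaw 93.1 shift mm [-0.1  0.4  1. ] rows>=0.0 rot [-0.001 -0.     0.002] rows>=0.0
time: 62.62
eef_pos: [514.9, -26.6, 128.2]
orientation: [3.137, 0.002, 1.624]
wrist_force: [-3.5, 0.9, 15.4]
grip_width: 15.5
```

```bash
python3 -m handwheel '[[0,0,-0.005,0,0,0,0],[0,0,0,0,0,0,0],[0,0,0,0,0,0,0],[0.0005,-0.0009,0,0,0,0,0],[0,0,0,0,0,0,0],[0,0,0,0,0,0,0]]'
python3 -m handwheel '[[0,0,0.002,0,0,0,0],[0,0,0.0015,0,0,0,0],[0,0,0.0015,0,0,0,0],[0,0,0,0,0,0,0]]'
```

```text
time: 63.12
eef_pos: [511.2, -25.4, 129.2]
orientation: [-3.14, -0.0, 1.623]
wrist_force: [-0.0, -0.5, -5.5]
grip_width: 15.1
time: 63.45
eef_pos: [511.3, -25.4, 124.3]
orientation: [-3.141, -0.0, 1.623]
wrist_force: [-0.4, 0.0, -5.7]
grip_width: 15.1
```

In. Push down to the floor (TCP ≈ 118).

```bash
python3 -m handwheel '[[0,0,0.002,0,0,0,0],[0,0,0.002,0,0,0,0],[0,0,0,0,0,0,0]]'
python3 -m handwheel '[[0,0,0.0015,0,0,0,0],[0,0,0.001,0,0,0,0],[0,0,0,0,0,0,0]]'
```

```text
time: 63.7
eef_pos: [511.4, -25.5, 120.4]
orientation: [-3.141, -0.0, 1.623]
wrist_force: [-0.8, -0.0, -5.5]
grip_width: 15.4
time: 63.95
eef_pos: [511.6, -25.5, 118.2]
orientation: [-3.141, -0.0, 1.623]
wrist_force: [-0.1, -0.5, -5.5]
grip_width: 15.3
```

```bash
python3 -m handwheel '[[0,0,0.001,0,0,0,0],[0,0,0.001,0,0,0,0],[0,0,0,0,0,0,0]]'
python3 -m handwheel '[[0,0,0,0,0,0.1,0],[0,0,0,0,0,0.1,0],[0,0,0,0,0,0.1,0],[0,0,0,0,0,0.1,0]]'
python3 -c "
from h import *
print(get_obs()['moment'])"
```

```text
time: 64.2
eef_pos: [512.8, -25.8, 117.9]
orientation: [3.139, 0.001, 1.623]
wrist_force: [-1.4, -0.1, 4.1]
grip_width: 15.0
time: 64.53
eef_pos: [512.7, -25.7, 117.9]
orientation: [3.139, -0.0, 1.218]
wrist_force: [-1.7, -0.1, 5.5]
grip_width: 15.1
[0.19046147 0.37482477 0.19772485]
```

```bash
python3 -m handwheel '[[0,0,0,0,0,0.1,0],[0,0,0,0,0,0.1,0],[0,0,0,0,0,0.1,0],[0,0,0,0,0,0.1,0],[0,0,0,0,0,0.1,0],[0,0,0,0,0,0.1,0],[0,0,0,0,0,0.1,0],[0,0,0,0,0,0.1,0],[0,0,0,0,0,0.1,0],[0,0,0,0,0,0.08,0]]'
python3 -c "
from h import *
print(get_obs()['moment'])"
python3 -m handwheel '[[0,0,0,0,0,0.05,0],[0,0,0,0,0,0.05,0]]'
python3 -c "
from h import *
print(get_obs()['moment'])"
```

```text
time: 65.37
eef_pos: [513.0, -25.9, 117.9]
orientation: [3.14, -0.003, 0.238]
wrist_force: [-1.0, -0.4, 3.7]
grip_width: 14.6
[0.00648815 0.18173201 0.18783859]
time: 65.53
eef_pos: [513.0, -26.0, 118.0]
orientation: [3.14, -0.003, 0.141]
wrist_force: [-1.0, 0.6, 4.0]
grip_width: 15.0
[0.06571402 0.17718069 0.16896512]
```

```bash
python3 -m handwheel '[[0,0,0,0,0,0.05,0],[0,0,0,0,0,0.05,0]]'
python3 -c "
from h import *
print(get_obs()['moment'])"
python3 -m handwheel '[[0,0,0,0,0,0.04,0],[0,0,0,0,0,0.04,0]]'
python3 -c "
from h import *
print(get_obs()['moment'])"
python3 -m handwheel '[[0,0,0,0,0,0.03,0],[0,0,0,0,0,0.03,0]]'
python3 -c "
from h import *
print(get_obs()['moment'])"
```

```text
time: 65.7
eef_pos: [513.0, -26.0, 118.0]
orientation: [3.14, -0.003, 0.041]
wrist_force: [-1.6, -0.5, 3.7]
grip_width: 15.1
[-0.01707922  0.23769405  0.15852243]
time: 65.87
eef_pos: [513.0, -26.0, 118.0]
orientation: [3.14, -0.003, -0.039]
wrist_force: [-0.9, -0.9, 3.6]
grip_width: 15.0
[-0.09794936  0.17460039  0.16349533]
time: 66.03
eef_pos: [513.0, -26.0, 117.9]
orientation: [3.141, -0.003, -0.098]
wrist_force: [0.1, -0.4, 4.0]
grip_width: 14.8
[-0.01136775  0.17563915  0.42714089]
```

```bash
python3 -m handwheel '[[0,0,0,0,0,0.03,0],[0,0,0,0,0,0,0],[0,0,0,0,0,0,0],[0,0,0,0,0,0,0]]'
python3 -c "
from h import *
print(get_obs()['moment'])
p,d=capture('wrist');cv2.imwrite('pics/w16.png',p)"
```

```text
time: 66.37
eef_pos: [513.0, -26.0, 117.9]
orientation: [3.141, -0.003, -0.126]
wrist_force: [-1.2, -0.2, 6.3]
grip_width: 15.1
[-0.05561402  0.1791276   0.43532782]
```

View pics/w16.png

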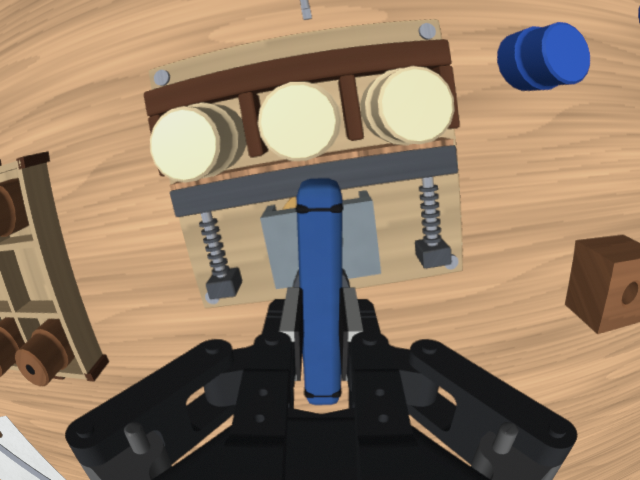

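```bash
python3 -m handwheel '[[0,0,0,0,0,-0.06,0],[0,0,0,0,0,-0.05,0],[0,0,0,0,0,0,0]]'
python3 -c "
from h import *
print(get_obs()['moment'])"
python3 -m handwheel '[[0,0,-0.003,0,0,0,0],[0,0,-0.005,0,0,0,0],[0,0,-0.006,0,0,0,0],[0,0,-0.007,0,0,0,0],[0,0,-0.007,0,0,0,0],[0,0,-0.007,0,0,0,0],[0,0,-0.008,0,0,0,0],[0,0,-0.008,0,0,0,0],[0,0,-0.008,0,0,0,0],[0,0,-0.004,0,0,0,0],[0,0,0,0,0,0,0]]'
python3 - <<'E'
from h import *
go(429.9,-298.4,180,0)
n='wrist'; p,d=capture(n); c,Rm=cam(n)
o=get_obs(); M=toolR(); t=o['eef_pos']
v,u=np.nonzero(d>0); P=c['eye']+rays(n,np.stack([u,v],1),c,Rm)*d[v,u][:,None]; L=(P-t)@M
k=(p[v,u,0]>90)&(p[v,u,2]<60)&(np.abs(L[:,1])<30)&(np.abs(L[:,0])<80)&(np.abs(L[:,2])<60)
print(k.sum(),L[k].min(0),L[k].max(0))
E
```

```text
time: 66.67
eef_pos: [513.1, -25.9, 117.9]
orientation: [3.141, -0.003, -0.014]
wrist_force: [-1.2, -0.3, 6.8]
grip_width: 14.7
[-0.03778409  0.15904227 -0.01564758]
time: 67.58
eef_pos: [512.5, -25.7, 180.9]
orientation: [3.141, -0.002, -0.017]
wrist_force: [1.0, -0.1, -5.5]
grip_width: 14.6
at [512.5 -25.7 180.9] yaw -1.0 shift mm [-77.9 274.    0.9] rows>=7.1 rot [ 0.001 -0.002 -0.017] rows>=0.1
7890 [-53.17055012  -8.70664338 -34.94692571] [ 54.03709388   8.74400555 -14.46249442]
```

```bash
python3 -m handwheel '[[-0.0045,0.0155,0,0,0,0,0],[-0.009,0.0315,0,0,0,0,0],[-0.0108,0.038,0,0,0,0,0],[-0.0108,0.038,0,0,0,0,0],[-0.0108,0.038,0,0,0,0,0],[-0.0108,0.038,0,0,0,0,0],[-0.0099,0.035,0,0,0,0,0],[-0.0072,0.025,0,0,0,0,0],[-0.004,0.014,0,0,0,0,0],[0,0,0.008,0,0,0,0],[0,0,0,0,0,0,0],[0,0,0,0,0,0,0]]'
python3 -m handwheel '[[0,0,0.006,0,0,0,0],[0,0,0,0,0,0,0],[0,0,0,0,0,0,0],[0,0,0,0,0,0,0],[0,0,0,0,0,0,0]]'
python3 -c "
from h import *
go(429.2,-298.2,160,-1)"
```

```text
time: 68.63
eef_pos: [428.8, -295.4, 170.1]
orientation: [-3.139, 0.002, -0.017]
wrist_force: [0.0, 0.3, -5.0]
grip_width: 15.2
time: 69.05
eef_pos: [429.5, -296.8, 165.6]
orientation: [3.141, -0.0, -0.016]
wrist_force: [0.7, -0.5, -5.7]
grip_width: 15.0
at [ 429.5 -296.8  165.6] yaw -0.9 shift mm [-0.3  1.4  5.6] rows>=0.1 rot [ 0.    -0.     0.001] rows>=0.0
```

```bash
python3 -m handwheel '[[-0.0003,0.0012,0.004,0,0,0,0],[0,0,0,0,0,0,0],[0,0,0,0,0,0,0],[0,0,0,0,0,0,0],[0,0,0,0,0,0,0]]'
python3 -c "
from h import *
go(429.2,-298.2,160,-1)
p,d=capture('scene')
cv2.imwrite('pics/s4.png',cv2.resize(p[150:260,150:280],None,fx=5,fy=5,interpolation=cv2.INTER_CUBIC))"
```

```text
time: 69.47
eef_pos: [428.8, -298.4, 161.4]
orientation: [-3.142, -0.0, -0.017]
wrist_force: [0.8, -0.3, -5.1]
grip_width: 15.2
at [ 428.8 -298.4  161.4] yaw -1.0 shift mm [ 0.4 -0.2  1.4] rows>=0.0 rot [-0. -0.  0.] rows>=0.0
```

View pics/s4.png

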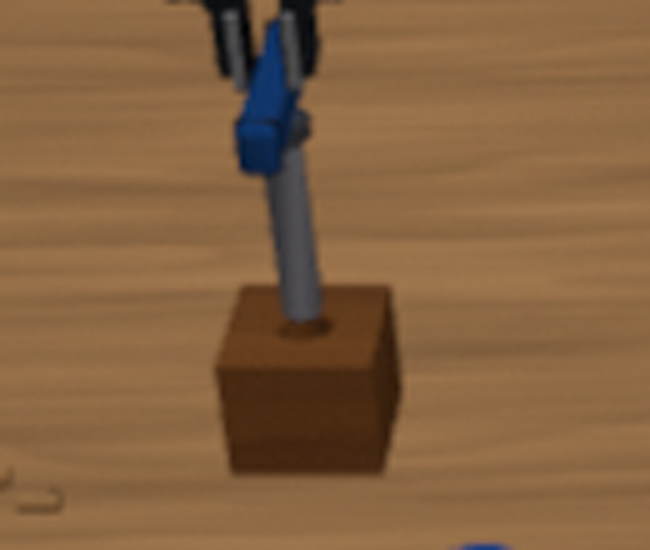

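```bash
python3 -m handwheel '[[0.0003,0,0.004,0,0,0,0],[0,0,0.004,0,0,0,0],[0,0,0.003,0,0,0,0],[0,0,0,0,0,0,0]]'
python3 -m handwheel '[[0,0,0.005,0,0,0,0],[0,0,0.005,0,0,0,0],[0,0,0.005,0,0,0,0],[0,0,0,0,0,0,0]]'
```

```text
time: 69.85
eef_pos: [428.6, -297.8, 149.2]
orientation: [-3.14, 0.001, -0.017]
wrist_force: [-0.9, 0.2, -4.6]
grip_width: 14.8
time: 70.18
eef_pos: [428.5, -297.6, 133.9]
orientation: [-3.14, 0.002, -0.017]
wrist_force: [0.1, 0.7, -4.6]
grip_width: 15.0
```

In the bore. On to the floor (TCP ≈ 108).

```bash
python3 -m handwheel '[[0,0,0.006,0,0,0,0],[0,0,0.006,0,0,0,0],[0,0,0.006,0,0,0,0],[0,0,0.004,0,0,0,0],[0,0,0,0,0,0,0],[0,0,0,0,0,0,0]]'
python3 -m handwheel '[[0,0,0.0015,0,0,0,0],[0,0,0.0015,0,0,0,0],[0,0,0,0,0,0,0]]'
```

```text
time: 70.68
eef_pos: [429.0, -298.1, 113.0]
orientation: [-3.141, 0.001, -0.017]
wrist_force: [-0.3, -0.6, -4.9]
grip_width: 14.9
time: 70.93
eef_pos: [429.2, -298.4, 110.3]
orientation: [3.142, -0.0, -0.017]
wrist_force: [-0.4, -0.6, -4.3]
grip_width: 14.7
```

```bash
python3 -m handwheel '[[0,0,0.0015,0,0,0,0],[0,0,0.0015,0,0,0,0],[0,0,0,0,0,0,0],[0,0,0,0,0,0,0]]'
```

```text
time: 71.27
eef_pos: [429.6, -298.8, 108.1]
orientation: [3.141, -0.001, -0.017]
wrist_force: [-0.2, 0.8, 1.2]
grip_width: 15.3
```

```bash
python3 -m handwheel '[[0,0,0,0,0,0,0.03],[0,0,0,0,0,0,0.05],[0,0,0,0,0,0,0.06],[0,0,0,0,0,0,0.06],[0,0,0,0,0,0,0.06],[0,0,-0.015,0,0,0,0.06],[0,0,-0.02,0,0,0,0.06],[0,0,-0.025,0,0,0,0.06],[0,0,-0.03,0,0,0,0.06],[0,0,-0.02,0,0,0,0.06]]'
python3 -c "
from h import *
go(250,-480,220,-1)"
```

```text
time: 72.1
eef_pos: [429.7, -298.9, 220.0]
orientation: [3.14, -0.002, -0.017]
wrist_force: [0.7, -0.2, 0.8]
grip_width: 59.8
at [ 429.7 -298.9  220. ] yaw -1.0 shift mm [-1.765e+02  1.842e+02  1.000e-01] rows>=6.4 rot [ 0.002 -0.002  0.   ] rows>=0.0
```

```bash
python3 -m handwheel '[[-0.015,0.016,0,0,0,0,0.06],[-0.025,0.026,0,0,0,0,0.06],[-0.025,0.026,0,0,0,0,0.06],[-0.025,0.026,0,0,0,0,0.06],[-0.025,0.026,0,0,0,0,0.06],[-0.025,0.026,0,0,0,0,0.06],[-0.025,0.026,0,0,0,0,0.06],[-0.012,0.012,0,0,0,0,0.06],[0,0,0,0,0,0,0.06],[0,0,0,0,0,0,0.06],[0,0,0,0,0,0,0.06]]'
python3 m.py; python3 - <<'E'
from h import *
p,d=capture('top');cv2.imwrite('pics/t9.png',p);p,d=capture('scene');cv2.imwrite('pics/s9.png',p)
E
```

```text
time: 73.02
eef_pos: [249.5, -478.6, 217.2]
orientation: [-3.141, -0.0, -0.017]
wrist_force: [0.2, 0.3, -0.2]
grip_width: 59.8
feet [173. 140.] 33 mean [795.9 290.2  80.4] circ 800.7 292.5 13.9 rect 797.6 290.2 13.6 27.1 35.4
feet [276. 230.] 284 mean [587.5  43.2  80.6] circ 588.0 43.4 21.9 rect 587.8 43.7 43.4 40.5 46.9
feet [306. 230.] 292 mean [590.  -22.8  80.5] circ 590.5 -22.8 22.0 rect 590.9 -22.8 43.1 42.0 0.6
feet [336. 229.] 293 mean [592.  -88.3  80.6] circ 592.4 -88.1 21.9 rect 592.8 -88.6 42.5 42.4 28.1
blank [506. 187.] 269 mean [ 700.  -467.9   65.8] circ 700.2 -467.7 22.4 rect 700.7 -468.6 42.0 42.7 64.1
blank [470. 194.] 268 mean [ 682.8 -387.4   66. ] circ 682.8 -387.9 22.3 rect 682.6 -387.3 42.5 42.9 7.5
blank [389. 217.] 264 mean [ 626.2 -205.7   65.8] circ 626.7 -205.6 21.9 rect 626.1 -205.3 42.0 42.5 57.1
blank [512. 267.] 297 mean [ 518.1 -472.7   65.9] circ 518.2 -473.1 22.5 rect 518.1 -473.0 41.2 44.2 19.5
packed [147. 235.] 283 mean [572.4 333.3  73.1] circ 571.7 334.4 22.7 rect 572.4 333.3 43.3 41.4 3.0
packed [178. 237.] 281 mean [570.5 262.3  73.4] circ 
[... 1256 characters left out ...]
9.1
rim [152. 307.] 33 mean [414.8 322.8  37.3] circ 417.4 328.3 19.3 rect 414.3 325.2 10.2 38.5 44.7
base [309. 263.] 3093 mean [524.6 -27.7  14.8] circ 554.6 -24.6 146.7 rect 554.7 -24.0 200.7 219.9 1.9
base [294. 239.] 65 mean [580.6  10.3  15.3] circ 589.8 14.4 26.7 rect 590.5 15.3 43.5 35.3 9.0
base [322. 235.] 103 mean [592.5 -55.7  14.6] circ 593.1 -56.2 26.4 rect 593.6 -54.1 45.8 32.6 6.8
jaw [307. 223.] 1012 mean [612.9 -21.1  41.5] circ 602.3 -22.1 107.0 rect 602.8 -21.8 62.0 207.5 2.0
jaw [308. 254.] 1425 mean [541.7 -25.   39.6] circ 528.8 -25.2 103.9 rect 534.8 -24.8 118.6 198.5 1.9
jaw [307. 267.] 72 mean [512.4 -24.8  34.5] circ 511.9 -24.6 14.2 rect 512.1 -24.9 26.6 25.7 47.7
```

View pics/t9.png

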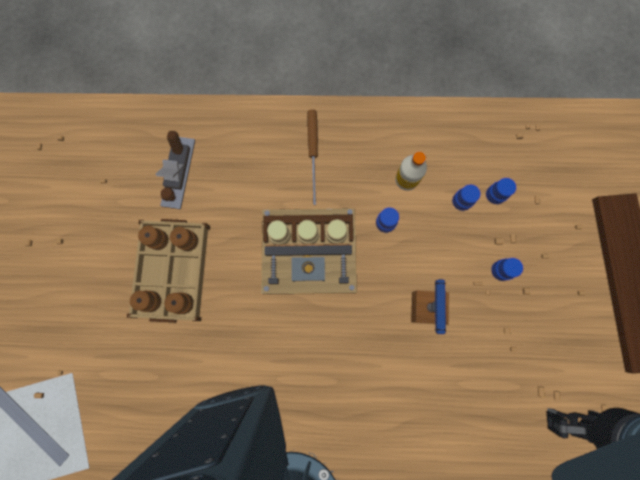

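View pics/s9.png

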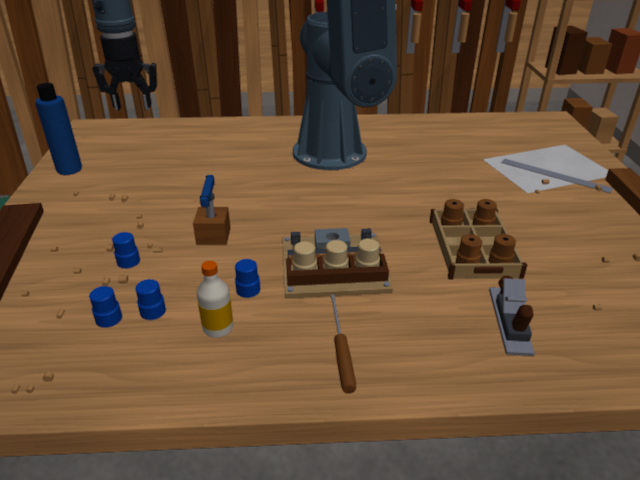

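View pics/b2.png

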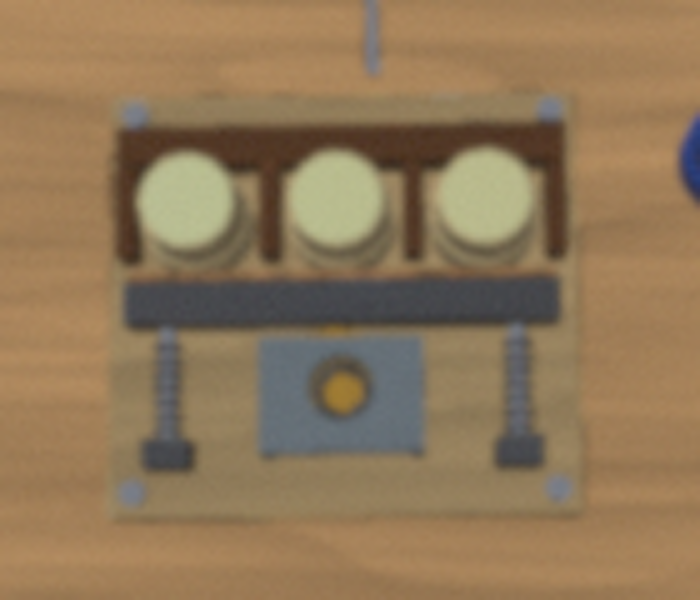

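```bash
python3 -c "
from h import *
go(427,-25.5,140,0)"
```

```text
at [ 250.1 -478.4  217.4] yaw -0.9 shift mm [ 169.9 -455.6   77.5] rows>=12.3 rot [-0.    -0.    -0.015] rows>=0.1
```

```bash
python3 -m handwheel '[[0.0135,-0.036,0,0,0,0,0.06],[0.0135,-0.036,0,0,0,0,0.06],[0.0135,-0.036,0,0,0,0,0.06],[0.0135,-0.036,0,0,0,0,0.06],[0.0135,-0.036,0,0,0,0,0.06],[0.0135,-0.036,0,0,0,0,0.06],[0.0135,-0.036,0,0,0,0,0.06],[0.0135,-0.036,0,0,0,0,0.06],[0.0135,-0.036,0.018,0,0,0,0.06],[0.0135,-0.036,0.02,0,0,0,0.06],[0.0135,-0.036,0.02,0,0,0,0.06],[0.0135,-0.036,0.02,0,0,0,0.06]]'
python3 -m handwheel '[[0.004,-0.01,0,0,0,0,0.06],[0,0,0,0,0,0,0.06],[0,0,0,0,0,0,0.06],[0,0,0,0,0,0,0.06]]'
python3 - <<'E'
from h import *
p,d=capture('wrist'); c,Rm=cam('wrist'); go(427,-25.5,140,0)
q=proj('wrist',[511.4,-26,36],c,Rm)[0].astype(int); print(q)
cv2.imwrite('pics/w20.png',cv2.resize(p[max(0,q[1]-45):q[1]+45,q[0]-45:q[0]+45],None,fx=6.5,fy=6.5,interpolation=cv2.INTER_CUBIC))
E
```

```text
time: 74.17
eef_pos: [417.1, -52.2, 141.9]
orientation: [3.141, -0.002, -0.015]
wrist_force: [0.7, -0.2, -0.3]
grip_width: 59.8
time: 74.5
eef_pos: [421.0, -45.4, 142.7]
orientation: [3.141, -0.001, -0.016]
wrist_force: [0.1, -0.1, -0.5]
grip_width: 59.8
at [421.1 -45.8 142.8] yaw -1.0 shift mm [  5.6 -20.4   2.8] rows>=0.5 rot [ 0.001 -0.001 -0.018] rows>=0.1
[290 102]
```

View pics/w20.png

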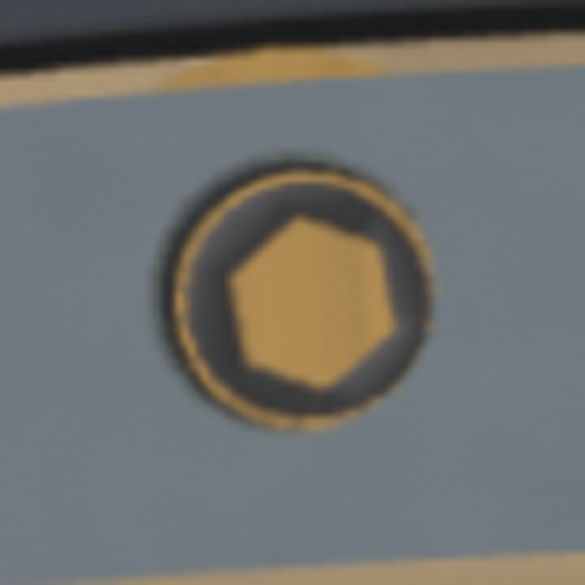

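```bash
python3 - <<'E'
from h import *
c,Rm=cam('wrist'); z=np.array([(303,215),(380,243),(396,328),(323,389),(247,361),(231,280)],float)
P=atz('wrist',z/6.5-.5+.5/6.5+[245,57],22,c,Rm); D=P-P.mean(0)
a=np.degrees(np.arctan2(D[:,1],D[:,0])); print(a.round(1),np.angle(np.exp(1j*np.radians(6*a)).mean(),deg=True)/6%60)
E
```

```text
[   5.2  -49.3 -109.1 -175.   130.1   72.3] 9.073096852011082
```

```bash
python3 -c "
from workcell import *
print(sign_off())"
```

```text
the job is handed in; nothing more can be done
None
```

I handed the job in at about 75 s of the 210 s allowed; the sign-off gave no verdict. The clamp was opened and emptied, reloaded with the blanks and closed again. The key is back in its block.

- **Clamp opened:** I turned the key counter-clockwise to the stop. The turning moment jumped from about 0.15 to 0.56 N m there.
- **Feet:** All three drilled feet stand in their own crate cells with tops at z ≈ 73 mm, beside the one foot already packed, which has not moved.
- **Blanks:** All three pale blanks stand in the pockets with tops at z ≈ 80.5 mm, at the same spots the clamped feet had.
- **Clamp closed:** I turned the key clockwise to the stop (0.43 N m). The socket's flats are back at about 9°, against 10.5° at the start, which agrees within measuring error.
- **Key:** It is upright in the block with the handle top at 134.8 mm; it was 134.9 mm at the start.
- **Left alone:** The plane, glue, chisel and blue look-alikes look unmoved in the last pictures.

**What went wrong or disagreed:**
- The second time I fitted the key, it first came to rest on top of the screw. It was about 9° out of line and 1 mm off to one side. I lifted it, turned and shifted it, and it then went in.
- At both stops the key had turned about 15° further than the socket, more than the roughly 6° of play I expected. I judged the screw's position from the jump in moment and the view of the socket, because the joint value cannot be read directly.

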